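# Put a glued tile to cure in the bench extraction box

### The arm

A 7-joint arm with a two-finger parallel gripper is mounted at the origin on the work surface. World frame = base frame: x ahead of the robot, y to its left, z up, the work surface at z = 0. Lengths are in m, angles in rad, forces in N, time in s.
With the tool pointing down it reaches from about 0.4 to 0.85 m from the base axis. Payload 10.4 kg.
Tool frame: the origin (TCP) lies midway between the tips of the shut fingers; the grasp point (between the pads) lies 19 mm behind it; z points along the fingers, y is the direction in which the jaws open and shut (so a half turn about z gives the same grasp; the last joint's range is limited). The gripper opens to 85 mm and grips with 20 to 120 N. Pads are 22 mm wide; open, the fingers measure 114 mm over their backs; the gripper's body (76 mm by 85 mm) begins 54 mm behind the grasp point. The pads swing forward as they close: fully open they stand 13 mm farther back than shut.
Start: joints at [1.109, 0.332, -0.065, 1.46, 0.022, 1.35, -0.088], TCP at [0.266, -0.566, 0.197] pointing down, gripper open.
Joint ranges: [-2.6, 2.6], [-0.5, 2.12], [-1.47, 1.34], [0.16, 2.42], [-1.27, 4.41], [0.06, 2.06], [-2.6, 2.6]. Speed limits (rad/s): [2.22, 2.22, 2.79, 2.79, 3.14, 3.14, 3.14].

### API

Orientations are given as a unit quaternion [x, y, z, w].
In Python, from workcell import manip, viewer gives the robot as it stands.
- The arm moves only by the tool move_arm, never from a script. Its argument "deltas" is a list of rows, each a list of 7 numbers: the shift along the tool's x, y, z in m, then the turn, a rotation vector about the tool's x, y, z in degrees, then the opening, from -1 (shut) to 1 (fully open). In form: [[dx, dy, dz, wx, wy, wz, gripper], ...]. A call has 1 to 10 rows; each row shifts and turns the commanded pose from where the row before left it, along the tool's axes as they then stand; what a row does not reach is not made up. A row lasts 1/8 s, in which the tool goes at most 62.5 mm and 10.7 degrees, less where a joint would pass 70% of its speed; a pose out of reach is approached as far as the arm can. A call with a gripper value outside its range is refused whole. The fingers move at their own pace and stop on an object; "force" is the grip in N (left out, the last holds). Time passes only in rows, so rows that do not move let the fingers close. It gives the time, the measured TCP pose, the force and the opening at its end, in the units of the state.
- manip.get_obs(): the state, without advancing time (a new reading comes with each control period).
- viewer.camera(name): name is "scene" or "side" or "wrist"; returns (picture, depth): 420x560x3 uint8, red, green, blue; 420x560 float32, m along the optical axis (not along the pixel's ray), 0 where there is no reading.
- viewer.calibration(name): a dict with "fx", "fy", "cx", "cy" (pixels), "R" (3x3) and "t" (3): a world point X has camera coordinates R X + t; the wrist camera has in their place "T_tool_cam" (4x4, takes a point from camera to tool coordinates, whose origin is the TCP and whose axes are the flange's). Camera axes: x right, y down, z forward; pixel columns grow to the right and rows downward; lengths in m; the calibration is good to about 2 mm. A picture is of the moment at which its call begins: read the wrist's pose just before it. calibration takes no time and is no camera call.
- manip.hand_in(): hands the job in, once; it reports no verdict.
The state is a dict: "clock": time; "joint_pos": joint angles; "joint_velocities": joint speeds; "tau": joint torques, N m; "position": TCP position; "ee_rot": TCP orientation; "ft_force": force on the tool from outside, world axes, zero at the start; "torque": the same for the moment, N m; "grip_width": opening from 0.0 (shut) to 1.0 (fully open).
Only numpy, scipy, OpenCV 4.12 (cv2) and the standard library are available. Lean on these libraries where they do the work, as an engineer would, in place of code of your own. Each camera call takes 0.05 s, during which the arm holds its last target.

### The job

Put the small octagonal terracotta tile, freshly glued, to cure in the white extraction box: lay it flat on the tray inside without dropping it, push the sliding window shut until its latch catches, and set the fan dial to 6 on its scale of 0 to 10. Leave the other things where they are.

Things in the scene. Friction and masses are not known exactly. Their poses are not given: they have to be found in the camera images.
- chest: White extraction box, fixed, deck at z 140 mm over the table. Origin on the table under it; x away from the robot, y left. Its frame, mm: front x -235, back 225, sides y -165, 165. Chamber open on top: x -190 to -3, y -150 to 50. Over it a glazed aluminium window (x -203 to 12, y -155 to 55, top z 153) slides along x between rails (z 152). The fan dial is on the deck's left strip.
- tray (a point): Centre of the perforated metal tray that is the chamber's floor, on its top face, 55 mm below the deck; 187 mm (x) by 200 mm (y).
- handle (a point): Middle of the window's squeeze handle at grip height (z 179 mm); moves with the window; its x is the chest's x. Two upright plates 60 mm wide (y), tops 14 mm above this point: dark steel latch paddle on the robot's side (outer face 21.5 mm from here, 5 mm thick), fixed aluminium grip plate behind (outer face 22 mm from here, 6 mm thick). 43.5 mm over both, 36 mm squeezed.
- plate_back (a point): Middle of the grip plate's far face (22 mm beyond handle), where the window can be pushed shut; moves with the window. Behind it only flat glass, 29 mm below this point. The plate's foot stands on the window's front rail, 29 mm below.
- keeper (a point): Middle of the fixed steel keeper bar in front of the shut window: 6 mm round, 72 mm long along y, 12 mm above the deck. Two hooks (6 mm wide, 27 mm left and right of the middle) reach forward from the paddle's foot and drop in front of it. On both sides of it aluminium stops with foam seals, up to 12 mm above the deck.
- window (a joint): Slide of the window (m): 0 shut, 0.203 fully open, growing away from the robot; about 2 N of friction, stays where left. In the last 6 mm it squeezes the foam seal, which pushes back with 9 N at 0 (12 N at the end stop, -0.002), so it springs open some mm unless the latch has caught. Latched it rests at about 0.001.
- latch (a joint): Turn of the paddle with its hooks about its foot (rad): 0 hooks down, 0.30 paddle squeezed to the grip plate, hooks up (clear from 0.24). Spring to 0; squeezing takes 2 to 5 N at handle height. Hooks down hold a shut window against pulling. Hook noses slope: pushing the window shut with the paddle free (8 to 15 N, last 16 mm) lifts them over the keeper, then they drop.
- fan_dial (a joint): Turn of the fan dial (rad): 0 at mark 0, growing clockwise seen from above, 0.4712 per mark: mark 6 is 2.827, mark 10 (end stop) 4.712. Friction about 0.05 N m; stays where left.
- dial_grip (a point): On the dial's axis at grip height, 28 mm above the deck. Black bar knob: bar 46 mm long, 12 thick, top 10.5 mm above this point, on a round skirt 48 mm wide, 5 mm above the deck. Site x points along the bar to its white-lined end: 135 deg from the chest's x (near left) at mark 0, -27 deg at mark 6. Eleven ticks round it 27 deg apart, 0 near left, clockwise; 0, 5, 10 longer.
- tile: The small glued tile: octagonal terracotta prism, 60 mm across its flats (flats face along its x, y and the diagonals), 36 mm thick, about 0.2 kg, at the start lying flat on a foam block. Origin: centre of its underside; z up.
- foam_a: White foam block under the octagonal tile, fixed: 110 x 110 mm, 70 mm high. Origin: centre of its underside.
- foam_b: White foam block of the same size, fixed, under the square tile. Origin: centre of its underside.
- square_tile: Bystander: square terracotta tile, 62 x 62 mm, 30 mm thick, lying on the other foam block. Origin: centre of its underside.
- jar: Bystander: amber glass jar with a white cap, 60 mm wide, 90 mm high, standing on the table. Origin: centre of its underside.
- brush: Bystander: a brush lying on the table. Origin: under its middle.
There are look-alikes about, which are no part of the job. What is shaped like the tile but yellow is not meant.

How it is judged:
On the way, in this order (a step that is already met when the one before it is completed fails the run):
1. the window has been slid open (value of joint window above 0.12 m), for 0.1 s.
2. the octagonal tile lies on the tray (z of tile in the frame of tray between -0.006 and 0.006 m and horizontal distance between tile and tray below 0.1 m and angle between tile's own z axis and vertical below 0.15 rad and contact force between tile and the fingers below 0.05 N), for 0.2 s.
At the end, for the whole second after the job is handed in: The octagonal tile lies flat and still on the tray (within 6 mm, tilt under 0.15 rad, centre within 100 mm of the tray centre), the window is shut (under 4 mm) with its hooks down behind the keeper (latch under 0.05 rad), and the fan dial points at 6 within 0.12 rad (z of tile in the frame of tray between -0.006 and 0.006 m and horizontal distance between tile and tray below 0.1 m and angle between tile's own z axis and vertical below 0.15 rad and linear speed of tile below 0.02 m/s and value of joint window below 0.004 m and value of joint latch below 0.05 rad and value of joint fan_dial between 2.707 and 2.947 rad); the robot touches nothing.
It fails at once if the octagonal tile is dropped (falls free more than about 13 mm) (linear speed of tile above 0.5 m/s and contact force between tile and the fingers below 0.05 N).
It fails at once if the square tile is disturbed (moved over 30 mm) (distance of square_tile from where it was at the start of the episode above 0.03 m).
It fails at once if the jar is disturbed (moved over 30 mm) (distance of jar from where it was at the start of the episode above 0.03 m).
It fails at once if the brush is disturbed (moved over 30 mm) (distance of brush from where it was at the start of the episode above 0.03 m).
It also fails if it takes over 72 s, if anything falls off the work surface, if the arm or the gripper's body presses on something with over 40 N, if the wrist force passes 120 N, or if a joint passes its speed limit or range.

## Working session

There is one attempt and no reset: what is moved stays moved. The work goes in short steps, Python scripts to look and compute and a tool call to move; the robot and the scene stay as the last step left them, time stands still between calls to the robot, and variables do not carry over. Pictures are saved under pics/ and viewed, and the job is handed in when it is done.

Besides the shell and the picture viewer there is one more tool, called by a JSON object that holds its "op" and its "data". move_arm: Moves the arm, as the interface text tells. Its arguments: {"type":"object","properties":{"deltas":{"type":"array"},"force":{"type":"number"}},"required":["deltas"]}

```bash
ls; mkdir -p pics; python3 - <<'E'
from workcell import manip, viewer
import cv2, numpy as np
o=manip.get_obs()
for k,v in o.items(): print(k,np.round(v,3))
for n in ["scene","side","wrist"]:
    p,d=viewer.camera(n); cv2.imwrite(f"pics/{n}0.png",p[:,:,::-1]); np.save(f"{n}0.npy",d)
    c=viewer.calibration(n); print(n,{k:np.round(v,3).tolist() for k,v in c.items()})
E
```

```text
pics
clock 0.0
joint_pos [ 1.109  0.333 -0.065  1.461  0.022  1.35  -0.088]
joint_velocities [-0.    -0.001  0.001 -0.     0.    -0.     0.   ]
tau [-1.0000e-03 -6.2545e+01  4.9000e-02 -3.9161e+01  1.6000e-02  1.0000e-02
  0.0000e+00]
position [ 0.265 -0.565  0.196]
ee_rot [ 0.976  0.218 -0.    -0.001]
ft_force [1.462 0.297 0.505]
torque [-0.001  0.001 -0.015]
grip_width 0.998
scene {'fx': 430.538, 'fy': 430.538, 'cx': 288.846, 'cy': 212.424, 'R': [[0.764, 0.645, -0.012], [0.486, -0.587, -0.648], [-0.425, 0.489, -0.762]], 't': [-0.335, -0.152, 1.371]}
side {'fx': 383.297, 'fy': 383.297, 'cx': 283.07, 'cy': 201.953, 'R': [[-0.877, -0.481, 0.015], [-0.374, 0.661, -0.651], [0.303, -0.576, -0.759]], 't': [0.42, 0.274, 0.972]}
wrist {'fx': 330.356, 'fy': 330.356, 'cx': 279.72, 'cy': 212.429, 'T_tool_cam': [[-0.0, -0.961, -0.278, 0.072], [1.0, -0.0, -0.0, -0.001], [0.0, -0.278, 0.961, -0.177], [0.0, 0.0, 0.0, 1.0]]}
```

View pics/scene0.png

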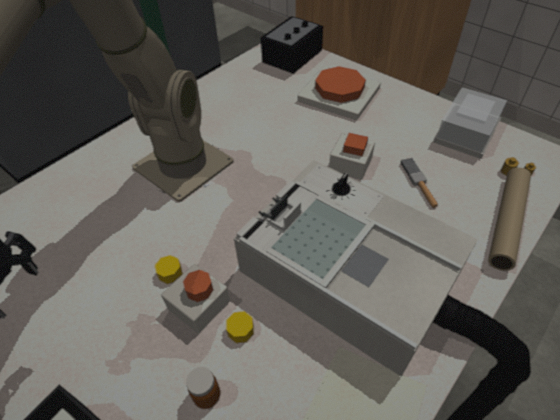

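View pics/side0.png

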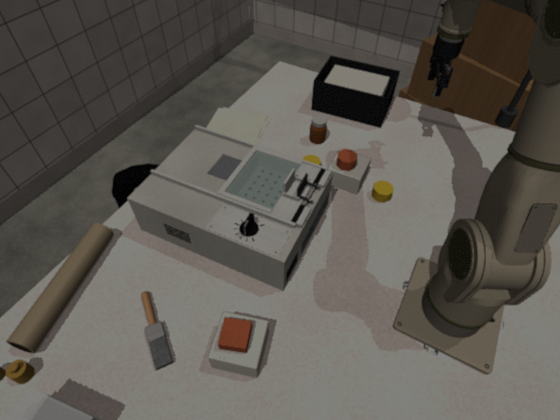

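View pics/wrist0.png

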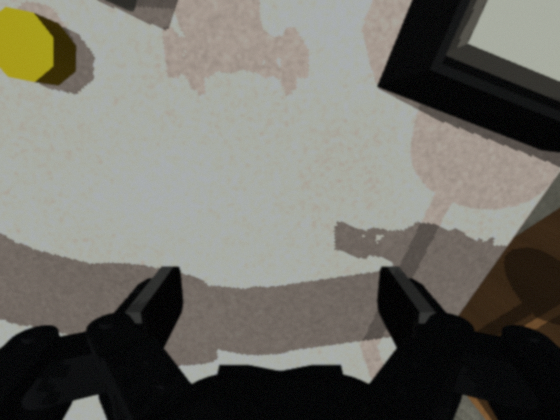

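```bash
cat > h.py <<'E'
from workcell import manip, viewer
import cv2, numpy as np
from scipy.spatial.transform import Rotation as Ro
def pose():
    o=manip.get_obs(); T=np.eye(4); T[:3,:3]=Ro.from_quat(o['ee_rot']).as_matrix(); T[:3,3]=o['position']; return T
def camT(n,T=None):
    c=viewer.calibration(n); M=np.eye(4)
    if n=='wrist': M=T@np.array(c['T_tool_cam'])
    else:
        R=np.array(c['R']); M[:3,:3]=R.T; M[:3,3]=-R.T@np.array(c['t'])
    return c,M
def cloud(n,d,T=None):
    c,M=camT(n,T); v,u=np.mgrid[:d.shape[0],:d.shape[1]]
    P=np.stack([(u-c['cx'])/c['fx']*d,(v-c['cy'])/c['fy']*d,d],-1)@M[:3,:3].T+M[:3,3]
    P[d<=0]=np.nan; return P
def ray(n,uv,z,T=None):
    c,M=camT(n,T); uv=np.atleast_2d(np.asarray(uv,float))
    r=np.c_[(uv[:,0]-c['cx'])/c['fx'],(uv[:,1]-c['cy'])/c['fy'],np.ones(len(uv))]@M[:3,:3].T
    return M[:3,3]+r*((z-M[2,3])/r[:,2])[:,None]
def proj(n,X,T=None):
    c,M=camT(n,T); p=(np.atleast_2d(X)-M[:3,3])@M[:3,:3]
    return np.c_[p[:,0]/p[:,2]*c['fx']+c['cx'],p[:,1]/p[:,2]*c['fy']+c['cy']]
E
python3 - <<'E'
from h import *
for n,box in [("scene",(120,150,520,420)),("side",(100,100,400,300))]:
    im=cv2.imread(f"pics/{n}0.png"); a,b,c,d=box
    cr=cv2.resize(im[b:d,a:c],None,fx=2,fy=2,interpolation=cv2.INTER_CUBIC); cv2.imwrite(f"pics/{n}0z.png",np.clip(cr*1.5,0,255).astype(np.uint8)[:600])
    P=cloud(n,np.load(f"{n}0.npy"))
    hsv=cv2.cvtColor(im,cv2.COLOR_BGR2HSV)
    red=((hsv[...,0]<12)|(hsv[...,0]>172))&(hsv[...,1]>130)&(hsv[...,2]>70)
    k,l,s,ce=cv2.connectedComponentsWithStats(red.astype(np.uint8))
    for i in range(1,k):
        if s[i,4]>60:
            Q=P[l==i]; z=np.nanpercentile(Q[:,2],80); T=Q[abs(Q[:,2]-z)<.004]
            r=cv2.minAreaRect((T[:,:2]*1000).astype(np.float32))
            print(n,ce[i].round(),s[i,4],'z',z.round(4),len(T),'rect',r)
E
```

```text
scene [340.  81.] 1036 z 0.0668 895 rect ((160.16281127929688, 614.3302001953125), (169.8080596923828, 169.1412353515625), 59.58835220336914)
scene [356. 142.] 263 z 0.1014 234 rect ((416.7930908203125, 336.49853515625), (57.67369079589844, 62.14725112915039), 18.40121841430664)
scene [197. 282.] 498 z 0.1076 468 rect ((419.3635559082031, -296.2059326171875), (56.206363677978516, 59.44218444824219), 58.769248962402344)
side [347. 156.] 211 z 0.1071 190 rect ((414.9320373535156, -290.2669677734375), (56.398014068603516, 57.50581359863281), 78.277099609375)
side [235. 333.] 806 z 0.1011 754 rect ((411.8929443359375, 340.6174011230469), (60.78801345825195, 60.09791946411133), 20.483285903930664)
```

```bash
python3 - <<'E'
from h import *
for n in ["scene","side"]:
    P=cloud(n,np.load(f"{n}0.npy"))
    for z in (.14,):
        m=(abs(P[...,2]-z)<.004).astype(np.uint8)
        k,l,s,ce=cv2.connectedComponentsWithStats(m)
        for i in range(1,k):
            if s[i,4]>400:
                Q=P[l==i]; r=cv2.minAreaRect((Q[:,:2]*1000).astype(np.float32)); print(n,z,s[i],np.median(Q[:,2]),r)
    tb=P[...,2][(abs(P[...,2])<.01)]; print('table',np.median(tb))
E
```

```text
scene 0.14 [  233   160   245   192 13784] 0.14045036376024111 ((632.8308715820312, 7.4505615234375), (461.8514404296875, 334.69677734375), 3.816725492477417)
table 0.0005348387659810383
side 0.14 [ 155  129   98   64 3386] 0.14006650474171645 ((762.9488525390625, -40.232398986816406), (205.70346069335938, 207.16671752929688), 3.960371255874634)
side 0.14 [ 128  172  206   91 5776] 0.1402812489674607 ((632.53271484375, 8.414093017578125), (461.9756164550781, 331.19012451171875), 3.6780924797058105)
table 0.00021046425902465637
```

View pics/scene0z.png

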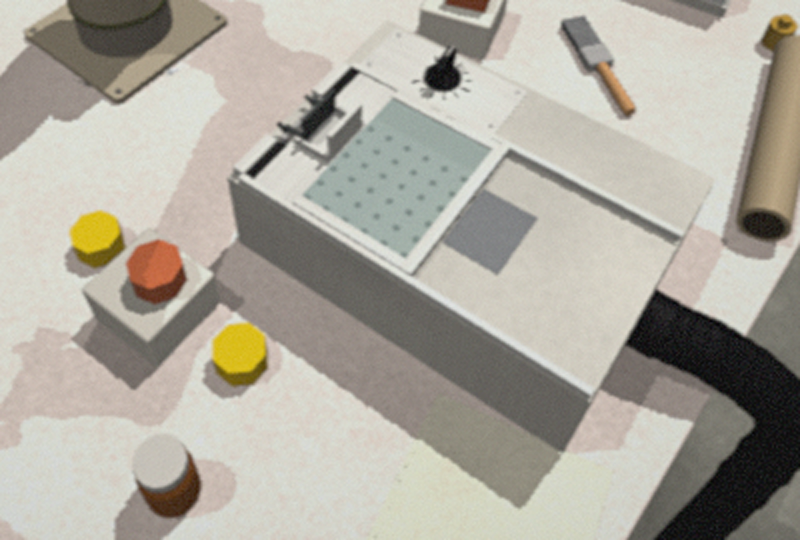

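View pics/side0z.png

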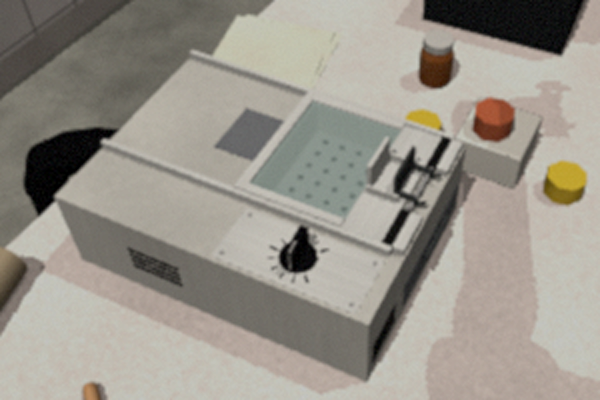

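```bash
cat >> h.py <<'E'
CY=np.deg2rad(3.75); CO=np.array([.6377,.0083]); CR=np.array([[np.cos(CY),-np.sin(CY)],[np.sin(CY),np.cos(CY)]])
def w2c(P): P=np.array(P,float); Q=P.copy(); Q[...,:2]=(P[...,:2]-CO)@CR; return Q
def c2w(P): P=np.array(P,float); Q=P.copy(); Q[...,:2]=P[...,:2]@CR.T+CO; return Q
E
python3 - <<'E'
from h import *
for n in ["scene","side"]:
    im=cv2.imread(f"pics/{n}0.png")
    P=w2c(cloud(n,np.load(f"{n}0.npy")))
    inn=(abs(P[...,0])<.24)&(abs(P[...,1])<.17)
    m=(P[...,2]>.162)&(P[...,2]<.2)&inn
    k,l,s,ce=cv2.connectedComponentsWithStats(m.astype(np.uint8))
    for i in range(1,k):
        if s[i,4]>15:
            Q=P[l==i]*1000; print(n,s[i],'min',Q.min(0).round(),'max',Q.max(0).round(),'med',np.median(Q,0).round())
    for lo,hi in ((.186,.2),(.17,.186)):
        m=(P[...,2]>lo)&(P[...,2]<hi)&inn&(P[...,1]<.05)
        Q=P[m]*1000; h=np.histogram(Q[:,0],bins=np.arange(-240,-120,4)); print(lo,[(int(a),int(b)) for a,b in zip(h[1],h[0]) if b])
    # window glass far rail
    m=(P[...,2]>.146)&(P[...,2]<.158)&inn&(abs(P[...,1]+.05)<.08)&(P[...,0]>-.1)
    Q=P[m]*1000; print('rail150',np.percentile(Q[:,0],[1,10,50,90,99]) if len(Q) else None)
E
```

```text
scene [336 173  12  17 108] min [-120.   89.  162.] max [-106.  137.  181.] med [-111.  110.  177.]
scene [263 195  26  25 207] min [-214.  -86.  162.] max [-181.  -17.  197.] med [-184.  -57.  179.]
scene [283 201  18  26 206] min [-169.  -82.  162.] max [-143.  -17.  198.] med [-145.  -55.  182.]
0.186 [(-192, 1), (-188, 36), (-184, 33), (-152, 21), (-148, 61), (-144, 5)]
0.17 [(-192, 1), (-188, 18), (-184, 60), (-152, 5), (-148, 62), (-144, 7)]
rail150 [-98.56298919 -87.40223277 -40.02821253   5.8622042   14.40902202]
side [284 168  12  25 128] min [-154.  -86.  162.] max [-146.  -16.  197.] med [-152.  -46.  184.]
side [295 173  17  26 133] min [-211.  -84.  162.] max [-183.  -15.  196.] med [-189.  -43.  179.]
side [243 212  12  19 120] min [-124.   92.  162.] max [-109.  139.  182.] med [-119.  117.  177.]
0.186 [(-192, 25), (-188, 22), (-156, 10), (-152, 35), (-148, 12)]
0.17 [(-192, 36), (-188, 6), (-156, 20), (-152, 21), (-148, 1)]
rail150 [-98.66357777 -88.84199397 -44.00269446   0.73238853  11.47450431]
```

```bash
cat >> h.py <<'E'
def plan(p,yaw=None,n=5,g=1,T=None):
    """rows for tool-down pose: yaw = world angle (deg) of tool x; prints n equal rows in tool axes"""
    T=pose() if T is None else T; out=[]
    if yaw is not None:
        x=np.array([np.cos(np.deg2rad(yaw)),np.sin(np.deg2rad(yaw)),0]); z=np.array([0,0,-1.]); Rg=np.c_[x,np.cross(z,x),z]
    else: Rg=T[:3,:3]
    w=Ro.from_matrix(T[:3,:3].T@Rg).as_rotvec(); dp=(np.array(p)-T[:3,3])/n; C=T.copy()
    for i in range(n):
        t=C[:3,:3].T@(T[:3,3]+dp*(i+1)-C[:3,3]); r=np.rad2deg(w)/n
        row=[*t.round(4),*r.round(1)]; out.append([float(v) for v in row]+[g])
        C[:3,3]+=C[:3,:3]@np.array(row[:3]); C[:3,:3]=C[:3,:3]@Ro.from_rotvec(np.deg2rad(row[3:])).as_matrix()
    print('['+',\n'.join(str(r) for r in out)+']'); print('end',C[:3,3].round(4),'yaw',np.rad2deg(np.arctan2(C[1,0],C[0,0])).round(2)); return C
E
python3 - <<'E'
from h import *
h=c2w([-.1685+.004,-.05,.30]); print(h)
plan(h,93.75,10)
E
```

```text
[ 0.47682236 -0.05235176  0.3       ]
[[0.0409, -0.0375, -0.0103, -0.0, -0.0, -6.9, 1],
[0.0452, -0.0323, -0.0104, -0.0, -0.0, -6.9, 1],
[0.0487, -0.0266, -0.0103, -0.0, -0.0, -6.9, 1],
[0.0515, -0.0206, -0.0104, -0.0, -0.0, -6.9, 1],
[0.0537, -0.0142, -0.0103, -0.0, -0.0, -6.9, 1],
[0.0549, -0.0077, -0.0104, -0.0, -0.0, -6.9, 1],
[0.0555, -0.0011, -0.0103, -0.0, -0.0, -6.9, 1],
[0.0553, 0.0057, -0.0103, -0.0, -0.0, -6.9, 1],
[0.0541, 0.0122, -0.0104, -0.0, -0.0, -6.9, 1],
[0.0523, 0.0186, -0.0103, -0.0, -0.0, -6.9, 1]]
end [ 0.4768 -0.0523  0.3   ] yaw 94.14
```

{"op": "move_arm", "data": {"deltas": [[0.041, -0.037, -0.014, 0, 0, -6.9, 1], [0.045, -0.032, -0.014, 0, 0, -6.9, 1], [0.049, -0.027, -0.014, 0, 0, -6.9, 1], [0.051, -0.021, -0.014, 0, 0, -6.9, 1], [0.054, -0.014, -0.014, 0, 0, -6.9, 1], [0, 0, 0, 0, 0, 0, 1]], "force": 40}}

```text
clock: 0.9
position: [0.3738, -0.3058, 0.2683]
ee_rot: [0.866, 0.501, 0.001, 0.001]
ft_force: [0.4, -0.5, 0.4]
grip_width: 0.999
```

```bash
python3 - <<'E'
from h import *
T=pose(); np.save('T1.npy',T); p,d=viewer.camera('wrist'); cv2.imwrite('pics/w1.png',p[:,:,::-1]); np.save('w1.npy',d)
print(T.round(3), manip.get_obs()['clock'], manip.get_obs()['joint_pos'].round(2) if hasattr(manip.get_obs()['joint_pos'],'round') else manip.get_obs()['joint_pos'])
E
```

```text
[[ 0.498  0.867  0.002  0.374]
 [ 0.867 -0.498 -0.001 -0.306]
 [-0.     0.003 -1.     0.268]
 [ 0.     0.     0.     1.   ]] 0.95 [ 0.9   0.   -0.3   1.7   0.    1.44  0.07]
```

View pics/w1.png

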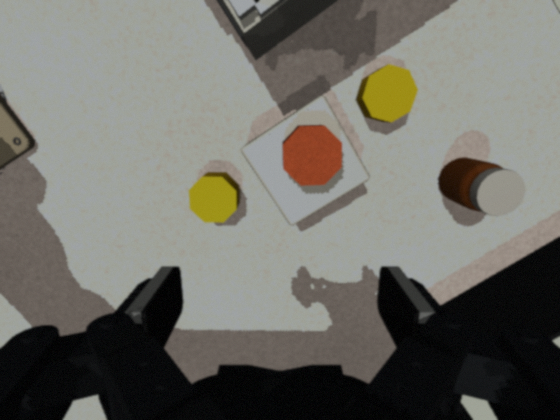

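```bash
python3 - <<'E'
from h import *
T=np.load('T1.npy'); im=cv2.imread('pics/w1.png'); hsv=cv2.cvtColor(im,cv2.COLOR_BGR2HSV)
red=(((hsv[...,0]<10)|(hsv[...,0]>172))&(hsv[...,1]>140)&(hsv[...,2]>150)).astype(np.uint8)
red[:, :200]=0; red[250:]=0
print(np.percentile(hsv[155,295:330,2],[0,50,100]))
cs,_=cv2.findContours(red,cv2.RETR_EXTERNAL,cv2.CHAIN_APPROX_NONE); c=max(cs,key=cv2.contourArea)
W=ray('wrist',c[:,0,:],.106,T)[:,:2]*1000
hull=cv2.convexHull(W.astype(np.float32)); 
print('area',cv2.contourArea(hull),'expected',60*60*.8284)
m=cv2.moments(hull); cx,cy=m['m10']/m['m00'],m['m01']/m['m00']; print('centroid',cx,cy)
# widths per direction
for a in range(0,180,5):
    u=np.array([np.cos(np.deg2rad(a)),np.sin(np.deg2rad(a))]); s=hull[:,0]@u; print(a,round(s.max()-s.min(),1),round((s.max()+s.min())/2-np.array([cx,cy])@u,1),end=' | ')
E
```

```text
[141. 146. 152.]
area 15.944763738196343 expected 2982.2400000000002
centroid 439.5211443272597 -302.76857093696526
0 6.6 0.4 | 5 6.4 0.4 | 10 6.1 0.4 | 15 5.7 0.4 | 20 5.4 0.3 | 25 5.1 0.2 | 30 4.8 0.1 | 35 4.4 0.0 | 40 4.0 -0.1 | 45 3.5 -0.1 | 50 3.1 -0.2 | 55 3.1 -0.1 | 60 3.0 0.1 | 65 3.4 0.1 | 70 3.7 0.1 | 75 4.0 0.1 | 80 4.3 0.1 | 85 4.5 0.1 | 90 4.7 0.1 | 95 4.9 0.1 | 100 5.0 0.1 | 105 5.1 0.1 | 110 5.5 0.0 | 115 5.8 -0.0 | 120 6.2 -0.1 | 125 6.5 -0.1 | 130 6.7 -0.2 | 135 6.9 -0.3 | 140 7.0 -0.3 | 145 7.1 -0.4 | 150 7.1 -0.4 | 155 7.1 -0.5 | 160 7.2 -0.5 | 165 7.1 -0.5 | 170 7.0 -0.5 | 175 6.9 -0.5 |
```

```bash
cat > tile.py <<'E'
from h import *
def tile(im,T,z,vlo,name='wrist',roi=None):
    hsv=cv2.cvtColor(im,cv2.COLOR_BGR2HSV)
    red=(((hsv[...,0]<12)|(hsv[...,0]>172))&(hsv[...,1]>140)&(hsv[...,2]>vlo)).astype(np.uint8)
    if roi: m=np.zeros_like(red); m[roi[1]:roi[3],roi[0]:roi[2]]=1; red&=m
    red=cv2.morphologyEx(red,cv2.MORPH_CLOSE,np.ones((3,3)))
    cs,_=cv2.findContours(red,cv2.RETR_EXTERNAL,cv2.CHAIN_APPROX_NONE); c=max(cs,key=cv2.contourArea)
    W=ray(name,c[:,0,:],z,T)[:,:2]*1000
    hull=cv2.convexHull(W.astype(np.float32)); m=cv2.moments(hull); ctr=np.array([m['m10'],m['m01']])/m['m00']
    print('px bbox',cv2.boundingRect(c),'area',cv2.contourArea(hull),'exp',60*60*.8284,'centroid',ctr)
    H=hull[:,0]-ctr; ang=np.arange(0,180,1.); U=np.c_[np.cos(np.deg2rad(ang)),np.sin(np.deg2rad(ang))]
    w=(H@U.T).max(0)-(H@U.T).min(0); f=np.exp(1j*np.deg2rad(ang)*8); ph=np.rad2deg(np.angle((w*np.conj(np.exp(-1j*0))*f).sum()))
    # width extremes: max at vertices (22.5 off flats)
    ph=np.rad2deg(np.angle((w*f).sum()))/8; print('flat normal at (mod45)',(ph+22.5)%45,'width min/max',w.min(),w.max(), 'argmin',ang[w.argmin()])
    return ctr,(ph+22.5)%45
E
python3 - <<'E'
from tile import *
T=np.load('T1.npy'); im=cv2.imread('pics/w1.png'); 
for v in (125,133): tile(im,T,.106,v,roi=(260,100,370,210))
P=cloud('wrist',np.load('w1.npy'),T); print(P[150:160,305:320,2].mean())
E
```

```text
px bbox (283, 126, 59, 59) area 2823.5328796072863 exp 2982.2400000000002 centroid [ 419.37776891 -292.53252393]
flat normal at (mod45) 16.232504055531063 width min/max 58.64202576256622 62.95787562973561 argmin 153.0
px bbox (283, 126, 58, 59) area 2796.5935513922013 exp 2982.2400000000002 centroid [ 419.27859684 -292.62053636]
flat normal at (mod45) 16.58241236215842 width min/max 57.62613495501928 62.82140771053365 argmin 153.0
0.10611487642771694
```

```bash
python3 - <<'E'
from h import *
h=c2w([-.1685+.004,-.05,.27]); print(h)
plan(h,93.75,5)
E
```

```text
[ 0.47682236 -0.05235176  0.27      ]
[[0.0547, -0.0076, -0.0006, 0.0, 0.0, -6.8, 1],
[0.0553, -0.0011, -0.0005, 0.0, 0.0, -6.8, 1],
[0.055, 0.0055, -0.0006, 0.0, 0.0, -6.8, 1],
[0.054, 0.0119, -0.0005, 0.0, 0.0, -6.8, 1],
[0.0522, 0.0183, -0.0006, 0.0, 0.0, -6.8, 1]]
end [ 0.4769 -0.0523  0.27  ] yaw 93.82
```

{"op": "move_arm", "data": {"deltas": [[0.055, -0.008, 0, 0, 0, -6.8, 1], [0.055, -0.001, 0, 0, 0, -6.8, 1], [0.055, 0.005, 0, 0, 0, -6.8, 1], [0.054, 0.012, 0, 0, 0, -6.8, 1], [0.052, 0.018, 0, 0, 0, -6.8, 1], [0, 0, 0, 0, 0, 0, 1]]}}

```text
clock: 1.7
position: [0.4767, -0.0508, 0.2664]
ee_rot: [0.682, 0.731, 0.0, -0.001]
ft_force: [0.3, -0.7, -0.5]
grip_width: 1.003
```

```bash
python3 - <<'E'
from h import *
T=pose(); np.save('T2.npy',T); p,d=viewer.camera('wrist'); cv2.imwrite('pics/w2.png',p[:,:,::-1]); np.save('w2.npy',d)
print(T.round(4))
P=w2c(cloud('wrist',d,T))
m=(P[...,2]>.162)&(P[...,2]<.2)&(abs(P[...,0])<.235)&(abs(P[...,1])<.16)
k,l,s,ce=cv2.connectedComponentsWithStats(m.astype(np.uint8))
for i in range(1,k):
    if s[i,4]>30:
        Q=P[l==i]*1000; print(s[i],'min',Q.min(0).round(),'max',Q.max(0).round(),'med',np.median(Q,0).round()); 
        q=Q[Q[:,2]>188]; 
        if len(q): print('  top',np.percentile(q,[2,50,98],axis=0).round(1).tolist())
cv2.imwrite('pics/w2z.png',cv2.resize(p[100:320,200:560,::-1],None,fx=2.2,fy=2.2))
E
```

```text
[[-6.940e-02  9.976e-01 -3.000e-04  4.767e-01]
 [ 9.976e-01  6.940e-02  1.400e-03 -5.080e-02]
 [ 1.400e-03 -2.000e-04 -1.000e+00  2.664e-01]
 [ 0.000e+00  0.000e+00  0.000e+00  1.000e+00]]
[343   0  21  23 419] min [-117.   93.  162.] max [-105.  108.  181.] med [-112.   97.  178.]
[222 168  13   8  51] min [-213.  -24.  162.] max [-203.  -18.  165.] med [-208.  -21.  162.]
[225 168  36  80 847] min [-213.  -79.  162.] max [-181.  -18.  195.] med [-184.  -47.  192.]
  top [[-185.8, -77.0, 189.8], [-183.2, -46.3, 193.1], [-180.9, -19.0, 194.5]]
[297 169  11  79 756] min [-148.  -78.  162.] max [-142.  -18.  196.] med [-146.  -45.  193.]
  top [[-148.4, -76.9, 191.2], [-145.6, -47.2, 193.1], [-142.5, -18.9, 194.5]]
```

View pics/w2.png

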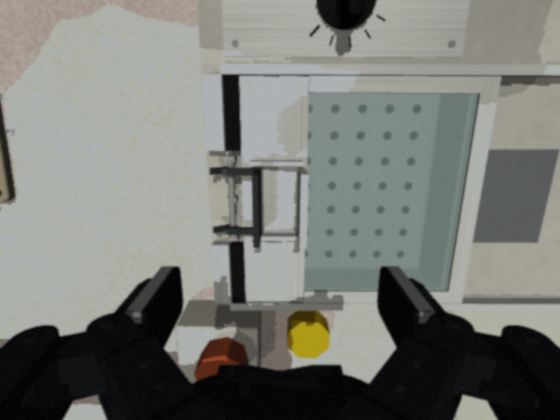

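```bash
python3 - <<'E'
from h import *
h=c2w([-.1643+.003,-.048,.161]); print(h)
plan(h,93.75,4)
E
```

```text
[ 0.47988471 -0.05014675  0.161     ]
[[0.0008, 0.001, 0.0263, -0.0, -0.0, -0.0, 1],
[0.0007, 0.001, 0.0263, -0.0, -0.0, -0.0, 1],
[0.0008, 0.0011, 0.0263, -0.0, -0.0, -0.0, 1],
[0.0007, 0.001, 0.0263, -0.0, -0.0, -0.0, 1]]
end [ 0.4799 -0.0502  0.161 ] yaw 93.7
```

{"op": "move_arm", "data": {"deltas": [[0.001, 0.003, 0.028, 0, 0, 0, 1], [0, 0.001, 0.028, 0, 0, 0, 1], [0, 0, 0.028, 0, 0, 0, 1], [0, 0, 0.02, 0, 0, 0, 1], [0, 0, 0, 0, 0, 0, 1], [0, 0, 0, 0, 0, 0, -1], [0, 0, 0, 0, 0, 0, -1], [0, 0, 0, 0, 0, 0, -1], [0, 0, 0, 0, 0, 0, -1], [0, 0, 0, 0, 0, 0, -1]], "force": 40}}

```text
clock: 3.0
position: [0.4799, -0.0526, 0.1629]
ee_rot: [0.684, 0.729, 0.0, 0.0]
ft_force: [0.1, 0.2, 0.2]
grip_width: 0.003
```

```bash
python3 - <<'E'
from h import *
print(manip.get_obs()['grip_width'])
a=[]
for n,b in (("scene",(200,140,400,290)),("side",(200,120,400,270))):
    p,d=viewer.camera(n); a.append(cv2.resize(p[b[1]:b[3],b[0]:b[2],::-1],(400,300),interpolation=cv2.INTER_CUBIC))
p,d=viewer.camera('wrist'); cv2.imwrite('pics/w3.png',p[:,:,::-1])
cv2.imwrite('pics/s3.png',np.clip(np.hstack(a)*1.4,0,255).astype(np.uint8))
E
```

```text
0.002572915638784217
```

View pics/s3.png

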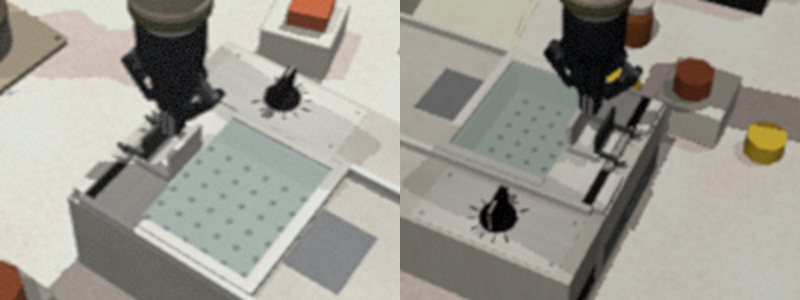

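View pics/w3.png

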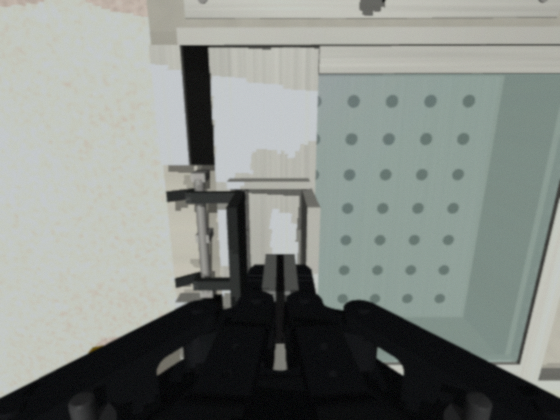

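```bash
python3 - <<'E'
from h import *
T=pose(); o=manip.get_obs(); print(T[:3,3], w2c(T[:3,3]), o['grip_width'],o['clock'])
for n,b in (("scene",(200,140)),("side",(200,120))):
    q=proj(n,T[:3,3])[0]; print(n,q,(q-b)*2, 'hdl', (proj(n,c2w([[-.1643,-.048,.193],[-.186,-.018,.193],[-.142,-.078,.193]]))-b)*2)
p,d=viewer.camera('wrist'); 
print(proj('wrist',T[:3,3],T), d[255:300:5,280], d[255:300:5,272])
P=w2c(cloud('wrist',d,T)); 
for v in range(180,300,12): print(v,[(u,P[v,u].round(3).tolist()) for u in (236,282,310)])
E
```

```text
[ 0.47980761 -0.05255981  0.16282387] [-0.16153475 -0.05040285  0.16282387] 0.0002659990371906629 3.15
scene [287.13311766 214.89952677] [174.26623531 149.79905354] hdl [[173.19421723 130.66223074]
 [173.61021082 107.20903444]
 [173.18377876 155.51175155]]
side [293.06181244 184.55698922] [186.12362488 129.11397843] hdl [[188.12106805 115.13588924]
 [194.14834003 135.71150755]
 [181.96162958  95.3714231 ]]
[[278.39498132 247.03352153]] [0.1483989  0.14393906 0.13791667 0.13399474 0.12860426 0.12594204
 0.12189888 0.11871921 0.11768835] [0.14823717 0.14228441 0.13695027 0.13437976 0.12833901 0.12588924
 0.12293469 0.11678992 0.1178231 ]
180 [(236, [-0.185, -0.012, 0.157]), (282, [-0.159, -0.013, 0.156]), (310, [-0.143, -0.014, 0.151])]
192 [(236, [-0.185, -0.019, 0.16]), (282, [-0.159, -0.021, 0.15]), (310, [-0.144, -0.018, 0.161])]
204 [(236, [-0.182, -0.018, 0.187]), (282, [-0.159, -0.028, 0.149]), (310, [-0.146, -0.018, 0.187])]
216 [(236, [-0.181, -0.023, 0.193]), (282, [-0.159, -0.036, 0.149]), (310, [-0.147, -0.023, 0.193])]
228 [(236, [-0.181, -0.028, 0.193]), (282, [-0.159, -0.043, 0.15]), (310, [-0.147, -0.028, 0.194])]
240 [(236, [-0.181, -0.034, 0.194]), (282, [-0.159, -0.051, 0.15]), (310, [-0.146, -0.035, 0.192])]
252 [(236, [-0.182, -0.041, 0.193]), (282, [-0.159, -0.059, 0.149]), (310, [-0.146, -0.041, 0.193])]
264 [(236, [-0.182, -0.047, 0.193]), (282, [-0.16, -0.038, 0.213]), (310, [-0.146, -0.047, 0.194])]
276 [(236, [-0.182, -0.054, 0.192]), (282, [-0.16, -0.038, 0.223]), (310, [-0.148, -0.042, 0.216])]
288 [(236, [-0.182, -0.06, 0.194]), (282, [-0.16, -0.038, 0.233]), (310, [-0.149, -0.042, 0.225])]
```

```bash
python3 - <<'E'
from h import *
T=pose(); tc=w2c(T[:3,3])
for n,b in (("scene",(200,140,400,290)),("side",(200,120,400,270))):
    p,d=viewer.camera(n); P=w2c(cloud(n,d)); Q=P-tc
    m=(abs(Q[...,0])<.03)&(abs(Q[...,1])<.02)&(P[...,2]>.155)
    dark=p.max(2)<70
    for v in range(195,225) if n=='scene' else range(170,195):
        us=np.where(m[v])[0]
        if len(us): print(n,v,[(int(u),(P[v,u]*1000).round().astype(int).tolist(),int(p[v,u].max())) for u in us[::3]])
    cv2.imwrite(f'pics/{n}4.png',cv2.resize(p[150:250,240:340,::-1],(600,600),interpolation=cv2.INTER_NEAREST))
E
```

```text
scene 195 [(279, [-175, -61, 232], 116), (282, [-167, -60, 237], 34), (285, [-156, -63, 247], 22), (288, [-148, -63, 251], 17), (291, [-143, -59, 251], 16)]
scene 196 [(280, [-175, -58, 227], 67), (283, [-165, -60, 235], 49), (286, [-153, -64, 246], 24), (289, [-148, -60, 246], 22), (292, [-137, -63, 255], 17)]
scene 197 [(280, [-174, -59, 225], 50), (283, [-163, -62, 235], 47), (286, [-152, -65, 244], 25), (289, [-149, -59, 241], 23), (292, [-138, -62, 251], 22)]
scene 198 [(280, [-174, -59, 222], 44), (283, [-163, -62, 232], 43), (286, [-152, -66, 242], 32), (289, [-148, -59, 238], 20), (292, [-135, -66, 252], 18)]
scene 199 [(280, [-174, -59, 219], 50), (283, [-163, -62, 228], 47), (286, [-158, -58, 228], 45), (289, [-150, -58, 233], 20), (292, [-134, -67, 251], 20)]
scene 200 [(280, [-174, -60, 216], 42), (283, [-162, -64, 227], 44), (286, [-156, -61, 228], 49), (289, [-150, -57, 229], 22), (292, [-138, -63, 242], 36)]
scene 201 [(279, [-186, -48, 194], 44), (282, [-167, -61, 218], 53), (285, [-158, -62, 225], 60), (288, [-151, -60, 228], 24), (291, [-150, -50, 219], 17)]
scene 2
[... 5296 characters left out ...]
152, -31, 180], 47), (290, [-152, -52, 159], 56), (300, [-188, -33, 194], 30), (303, [-190, -50, 179], 13)]
side 185 [(288, [-152, -39, 168], 50), (299, [-186, -31, 191], 36), (303, [-190, -50, 175], 14)]
side 186 [(287, [-153, -31, 172], 48), (301, [-190, -36, 184], 10), (304, [-190, -57, 164], 28)]
side 187 [(287, [-152, -32, 167], 47), (302, [-190, -43, 174], 14)]
side 188 [(287, [-152, -32, 163], 48), (302, [-189, -47, 165], 17)]
side 189 [(287, [-152, -33, 157], 48), (303, [-190, -52, 157], 43)]
side 190 [(301, [-189, -39, 166], 17)]
side 191 [(301, [-189, -39, 161], 28)]
side 192 [(300, [-189, -33, 164], 15)]
side 193 [(300, [-190, -32, 162], 26)]
side 194 [(300, [-189, -33, 156], 41)]
```

View pics/scene4.png

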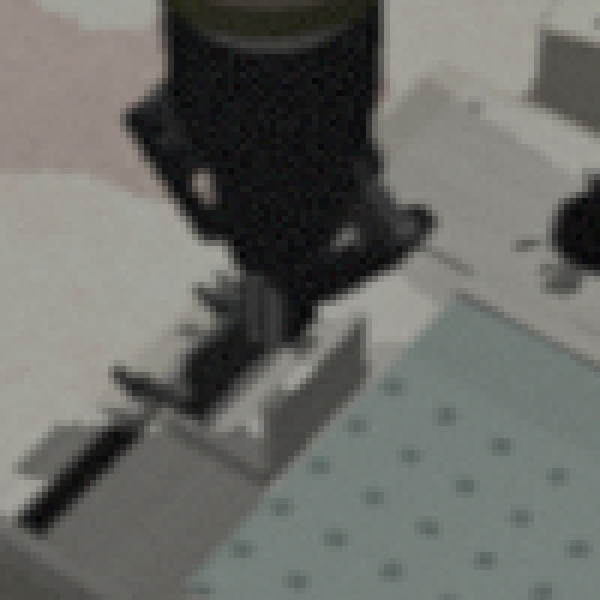

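View pics/side4.png

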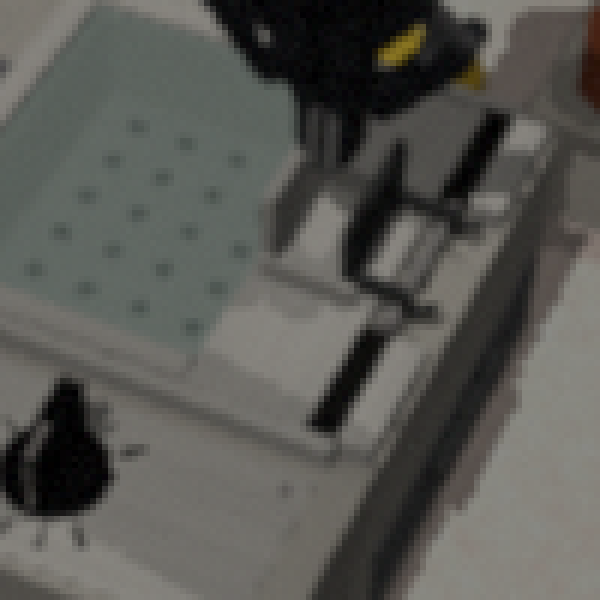

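{"op": "move_arm", "data": {"deltas": [[0, 0, 0, 0, 0, 0, 1], [0, 0, 0, 0, 0, 0, 1], [0, 0, 0, 0, 0, 0, 1], [0, 0, 0, 0, 0, 0, 1], [0, 0, 0, 0, 0, 0, 1], [0, 0, 0, 0, 0, 0, 1]], "force": 40}}

```text
clock: 4.05
position: [0.4798, -0.0526, 0.1628]
ee_rot: [0.684, 0.729, 0.0, 0.0]
ft_force: [0.8, 0.6, 0.0]
grip_width: 1.002
```

{"op": "move_arm", "data": {"deltas": [[0.001, 0, 0.015, 0, 0, 0, 1], [0.001, 0, 0.015, 0, 0, 0, 1], [0, 0, 0.015, 0, 0, 0, 1], [0, 0, 0, 0, 0, 0, 1]]}}

```text
clock: 4.55
position: [0.4786, -0.0505, 0.1162]
ee_rot: [0.684, 0.729, -0.001, -0.001]
ft_force: [-0.1, 0.4, 0.5]
grip_width: 1.001
```

Now squeeze.

{"op": "move_arm", "data": {"deltas": [[0, 0, 0, 0, 0, 0, -1], [0, 0, 0, 0, 0, 0, -1], [0, 0, 0, 0, 0, 0, -1], [0, 0, 0, 0, 0, 0, -1], [0, 0, 0, 0, 0, 0, -1], [0, 0, 0, 0, 0, 0, -1]], "force": 40}}

```text
clock: 5.3
position: [0.4799, -0.0508, 0.1185]
ee_rot: [0.684, 0.729, -0.0, 0.0]
ft_force: [1.5, -0.5, 6.3]
grip_width: 0.475
```

```bash
python3 - <<'E'
from h import *
T=pose(); p,d=viewer.camera('wrist'); o=manip.get_obs(); print(T[:3,3],o['grip_width'],o['ft_force'])
cv2.imwrite('pics/w5.png',p[:,:,::-1])
E
```

```text
[ 0.47991583 -0.05076825  0.11849159] 0.4744742083051841 [1.75165026 0.59858012 6.07097327]
```

View pics/w5.png

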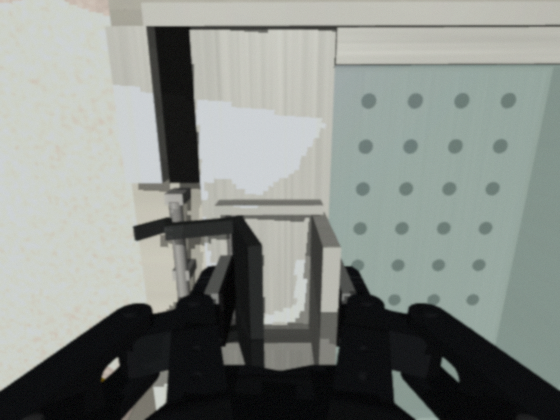

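```bash
python3 - <<'E'
from h import *
T=pose(); p,d=viewer.camera('wrist'); P=w2c(cloud('wrist',d,T))
m=(P[...,2]>.16)&(P[...,2]<.2)&(abs(P[...,0]+.17)<.06)&(abs(P[...,1]+.025)<.012)
for lo in np.arange(.16,.198,.005):
    q=P[m&(P[...,2]>lo)&(P[...,2]<=lo+.005)]*1000
    h,e=np.histogram(q[:,0],bins=np.arange(-216,-132,3)); print(lo.round(3),[(int(a),int(b)) for a,b in zip(e,h) if b>3])
m=(abs(P[...,0]+.21)<.015)&(abs(P[...,1]+.022)<.01)&(P[...,2]>.145); q=P[m]*1000; print(np.percentile(q[:,2],[5,50,90,99]))
E
```

```text
0.16 [(-216, 31), (-213, 130), (-210, 24), (-207, 6), (-204, 6), (-201, 9), (-198, 16), (-195, 21), (-192, 50), (-189, 149), (-186, 195), (-183, 228), (-180, 88), (-177, 66), (-174, 54), (-171, 54), (-168, 54), (-165, 59), (-162, 54), (-159, 53), (-156, 54), (-153, 52), (-150, 51), (-147, 125), (-144, 58), (-141, 7)]
0.165 [(-216, 142), (-213, 10), (-210, 11), (-207, 79), (-204, 117), (-201, 131), (-198, 124), (-195, 112), (-192, 80), (-189, 45), (-186, 37), (-183, 31), (-180, 101), (-177, 25), (-147, 77), (-144, 26), (-141, 8)]
0.17 [(-207, 62), (-204, 16), (-189, 19), (-186, 43), (-183, 32), (-180, 76), (-177, 50), (-174, 19), (-147, 86), (-144, 30), (-141, 8), (-138, 15)]
0.175 [(-189, 21), (-186, 44), (-183, 36), (-177, 127), (-174, 32), (-171, 6), (-147, 90), (-144, 35), (-141, 9), (-138, 29)]
0.18 [(-189, 22), (-186, 49), (-183, 45), (-177, 89), (-174, 74), (-171, 24), (-147, 109), (-144, 36), (-141, 14), (-138, 50)]
0.185 [(-189, 28), (-186, 57), (-183, 45), (-174, 156), (-171, 47), (-168, 21), (-147, 124), (-144, 51), (-141, 32), (-138, 53)]
0.19 [(-195, 4), (-192, 9), (-189, 29), (-186, 39), (-183, 37), (-174, 118), (-171, 447), (-168, 191), (-147, 397), (-144, 464), (-141, 156), (-138, 55)]
0.195 [(-207, 5), (-195, 42), (-192, 28), (-189, 49), (-186, 63), (-141, 8), (-138, 66)]
[151.53091439 166.32161593 170.15038212 171.49163225]
```

{"op": "move_arm", "data": {"deltas": [[0, 0.004, 0, 0, 0, 0, -1], [0, 0.01, 0, 0, 0, 0, -1], [0, 0.02, 0, 0, 0, 0, -1], [0, 0.03, 0, 0, 0, 0, -1]]}}

```text
clock: 5.9
position: [0.5433, -0.0466, 0.1185]
ee_rot: [0.684, 0.729, -0.001, -0.0]
ft_force: [-4.0, 1.7, 13.7]
grip_width: 0.476
```

{"op": "move_arm", "data": {"deltas": [[0, 0.03, -0.001, 0, 0, 0, -1], [0, 0.03, -0.001, 0, 0, 0, -1], [0, 0.03, 0, 0, 0, 0, -1], [0, 0.025, 0, 0, 0, 0, -1], [0, 0.015, 0, 0, 0, 0, -1], [0, 0, 0, 0, 0, 0, -1]]}}

```text
clock: 6.65
position: [0.6731, -0.0379, 0.1188]
ee_rot: [0.684, 0.729, -0.0, -0.001]
ft_force: [2.0, 1.3, -3.3]
grip_width: 0.471
```

{"op": "move_arm", "data": {"deltas": [[0, 0, 0, 0, 0, 0, 1], [0, 0, 0, 0, 0, 0, 1], [0, 0, 0, 0, 0, 0, 1], [0, 0, 0, 0, 0, 0, 1], [0, 0, -0.03, 0, 0, 0, 1], [0, 0, -0.04, 0, 0, 0, 1], [0, 0, -0.04, 0, 0, 0, 1], [0, 0, 0, 0, 0, 0, 1]]}}

```text
clock: 7.65
position: [0.6749, -0.0379, 0.2338]
ee_rot: [0.684, 0.729, 0.002, 0.002]
ft_force: [-0.8, 1.0, -0.0]
grip_width: 1.001
```

```bash
python3 - <<'E'
from h import *
T=pose(); np.save('T6.npy',T); p,d=viewer.camera('wrist'); cv2.imwrite('pics/w6.png',p[:,:,::-1]); np.save('w6.npy',d)
q,e=viewer.camera('scene'); cv2.imwrite('pics/s6.png',q[:,:,::-1]);np.save('s6.npy',e); print(T.round(4))
E
```

```text
[[-6.340e-02  9.980e-01  6.300e-03  6.749e-01]
 [ 9.980e-01  6.340e-02 -1.000e-04 -3.790e-02]
 [-5.000e-04  6.300e-03 -1.000e+00  2.338e-01]
 [ 0.000e+00  0.000e+00  0.000e+00  1.000e+00]]
```

View pics/w6.png

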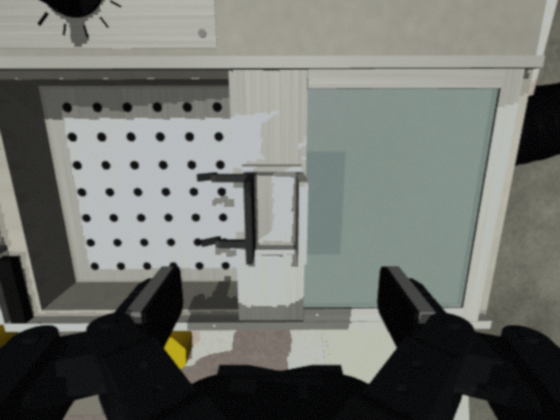

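View pics/s6.png

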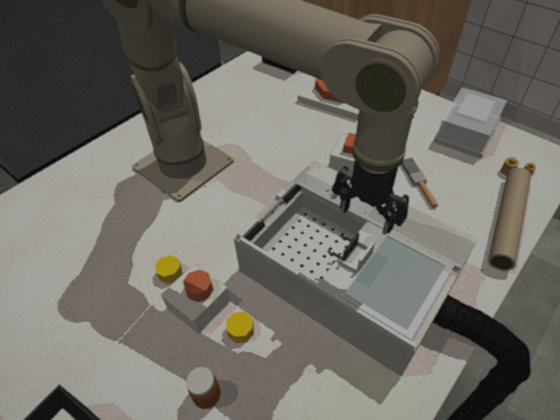

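```bash
python3 - <<'E'
from h import *
T=np.load('T6.npy'); P=w2c(cloud('wrist',np.load('w6.npy'),T))
m=(abs(P[...,2]-.085)<.006)&(abs(P[...,0]+.1)<.1)&(abs(P[...,1]+.05)<.1); q=P[m]*1000; print(np.percentile(q,[1,50,99],axis=0))
m=(P[...,2]>.188)&(P[...,2]<.198)&(abs(P[...,1]+.05)<.025)&(P[...,0]<.1); q=P[m]*1000; h,e=np.histogram(q[:,0],bins=np.arange(-30,100,4)); print([(int(a),int(b)) for a,b in zip(e,h) if b>5])
# go to the tile
t=[.4193,-.2926,.24]
C=plan(t,61.4,8)
E
```

```text
[[-186.88343621 -147.81028885   84.24314832]
 [-103.58681904  -36.30648202   85.9936494 ]
 [ -13.13063906   48.3930506    89.28362873]]
[(10, 368), (14, 166), (46, 247), (50, 379)]
[[-0.0297, -0.0337, -0.0013, 0.0, 0.0, 4.0, 1],
[-0.032, -0.0316, -0.0013, 0.0, 0.0, 4.0, 1],
[-0.0341, -0.0292, -0.0013, 0.0, 0.0, 4.0, 1],
[-0.0361, -0.0268, -0.0012, 0.0, 0.0, 4.0, 1],
[-0.0378, -0.0242, -0.0013, 0.0, 0.0, 4.0, 1],
[-0.0395, -0.0215, -0.0013, 0.0, 0.0, 4.0, 1],
[-0.0408, -0.0187, -0.0013, 0.0, 0.0, 4.0, 1],
[-0.0421, -0.0158, -0.0013, 0.0, 0.0, 4.0, 1]]
end [ 0.4193 -0.2926  0.24  ] yaw 61.64
```

{"op": "move_arm", "data": {"deltas": [[-0.03, -0.034, -0.001, 0, 0, 4, 1], [-0.032, -0.032, -0.001, 0, 0, 4, 1], [-0.034, -0.029, -0.001, 0, 0, 4, 1], [-0.036, -0.027, -0.001, 0, 0, 4, 1], [-0.038, -0.024, -0.001, 0, 0, 4, 1], [-0.039, -0.021, -0.001, 0, 0, 4, 1], [-0.041, -0.019, 0, 0, 0, 4, 1], [-0.042, -0.016, 0, 0, 0, 4, 1], [0, 0, 0, 0, 0, 0, 1], [0, 0, 0, 0, 0, 0, 1]]}}

```text
clock: 9.0
position: [0.4189, -0.2919, 0.235]
ee_rot: [0.859, 0.513, -0.0, -0.001]
ft_force: [0.4, 0.6, 0.3]
grip_width: 1.003
```

```bash
python3 - <<'E'
from tile import *
T=pose(); np.save('T7.npy',T); p,d=viewer.camera('wrist'); im=p[:,:,::-1].copy(); cv2.imwrite('pics/w7.png',im); print(T.round(4))
tile(im,T,.106,120,roi=(190,100,400,330))
E
```

```text
[[ 4.744e-01  8.803e-01 -7.000e-04  4.189e-01]
 [ 8.803e-01 -4.744e-01  9.000e-04 -2.919e-01]
 [ 5.000e-04 -1.100e-03 -1.000e+00  2.350e-01]
 [ 0.000e+00  0.000e+00  0.000e+00  1.000e+00]]
px bbox (251, 166, 62, 61) area 2821.7266710903496 exp 2982.2400000000002 centroid [ 419.7743514  -292.77323489]
flat normal at (mod45) 16.519245309094917 width min/max 58.55514375205486 63.053269389106234 argmin 151.0
```

View pics/w7.png

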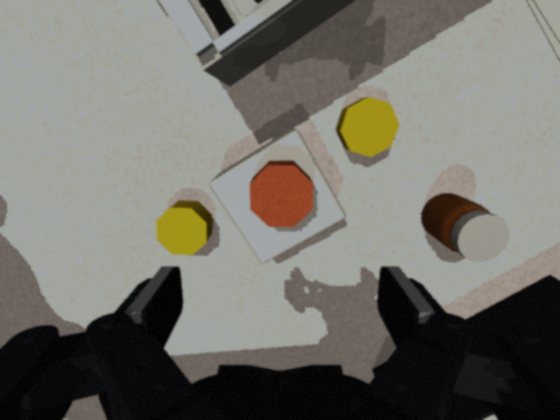

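{"op": "move_arm", "data": {"deltas": [[0, 0.001, 0.04, 0, 0, 0, 1], [0, 0, 0.05, 0, 0, 0, 1], [0, 0, 0.05, 0, 0, 0, 1], [0, 0, 0.04, 0, 0, 0, 1], [0, 0, 0.02, 0, 0, 0, 1], [0, 0, 0.005, 0, 0, 0, 1], [0, 0, 0, 0, 0, 0, 1]]}}

```text
clock: 9.93
position: [0.4205, -0.2925, 0.0311]
ee_rot: [0.858, 0.513, 0.0, 0.0]
ft_force: [0.4, 0.2, 0.4]
grip_width: 0.999
```

{"op": "move_arm", "data": {"deltas": [[0, 0, 0.002, 0, 0, 0, -1], [0, 0, 0, 0, 0, 0, -1], [0, 0, 0, 0, 0, 0, -1], [0, 0, 0, 0, 0, 0, -1], [0, 0, 0, 0, 0, 0, -1]], "force": 40}}

```text
clock: 10.55
position: [0.4212, -0.2938, 0.0307]
ee_rot: [0.859, 0.512, 0.001, 0.002]
ft_force: [-0.0, 0.8, 10.3]
grip_width: 0.695
```

```bash
python3 - <<'E'
from h import *
T=pose(); p,d=viewer.camera('wrist'); o=manip.get_obs(); print(T[:3,3],o['grip_width'],o['ft_force'])
cv2.imwrite('pics/w8.png',p[:,:,::-1]); P=cloud('wrist',d,T)
q,e=viewer.camera('side'); cv2.imwrite('pics/s8.png',cv2.resize(q[100:250,250:450,::-1],None,fx=3,fy=3))
E
```

```text
[ 0.42120245 -0.29375846  0.0307205 ] 0.6987591550982496 [0.26922104 1.56616613 9.31526378]
```

View pics/w8.png

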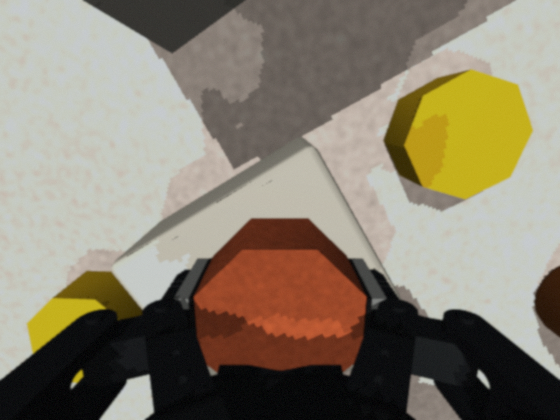

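View pics/s8.png

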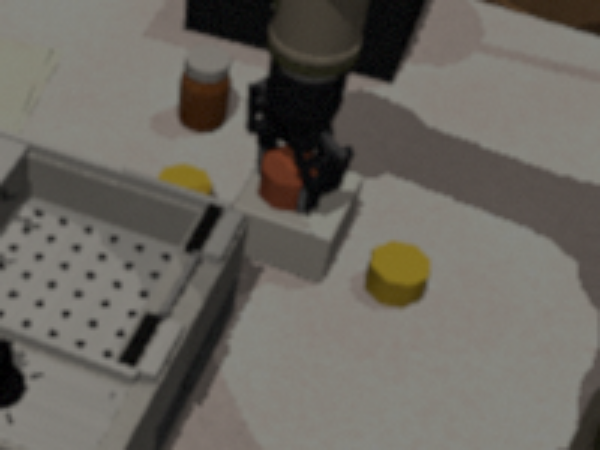

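{"op": "move_arm", "data": {"deltas": [[0, 0, -0.01, 0, 0, 0, -1], [0, 0, -0.03, 0, 0, 0, -1], [0, 0, -0.05, 0, 0, 0, -1], [0, 0, -0.05, 0, 0, 0, -1], [0, 0, -0.02, 0, 0, 0, -1], [0, 0, 0, 0, 0, 0, -1]], "force": 50}}

```text
clock: 11.4
position: [0.4205, -0.2934, 0.1906]
ee_rot: [0.859, 0.512, 0.001, 0.002]
ft_force: [0.7, -0.4, -2.6]
grip_width: 0.694
```

```bash
python3 - <<'E'
from h import *
T=pose(); o=manip.get_obs(); print(T.round(4),o['grip_width'],o['ft_force'])
p,d=viewer.camera('scene'); cv2.imwrite('pics/s9.png',cv2.resize(p[200:350,130:330,::-1],None,fx=3,fy=3))
q,d=viewer.camera('side'); cv2.imwrite('pics/s9b.png',cv2.resize(q[80:230,250:450,::-1],None,fx=3,fy=3))
t=c2w([-.102,-.05,.18]); print(t); plan(t,93.75,7,g=-1)
E
```

```text
[[ 4.750e-01  8.800e-01  2.500e-03  4.205e-01]
 [ 8.800e-01 -4.750e-01 -2.100e-03 -2.934e-01]
 [-7.000e-04  3.200e-03 -1.000e+00  1.906e-01]
 [ 0.000e+00  0.000e+00  0.000e+00  1.000e+00]] 0.6935648215475855 [ 0.72852991 -0.40647744 -2.60720172]
[ 0.53918855 -0.04826407  0.18      ]
[[0.0389, -0.0015, 0.0011, -0.0, -0.0, -4.6, -1],
[0.0388, 0.0016, 0.0012, -0.0, -0.0, -4.6, -1],
[0.0386, 0.0047, 0.0011, -0.0, -0.0, -4.6, -1],
[0.0381, 0.0078, 0.0012, -0.0, -0.0, -4.6, -1],
[0.0374, 0.0109, 0.0011, -0.0, -0.0, -4.6, -1],
[0.0364, 0.0137, 0.0011, -0.0, -0.0, -4.6, -1],
[0.0351, 0.0167, 0.0012, -0.0, -0.0, -4.6, -1]]
end [ 0.5392 -0.0483  0.18  ] yaw 93.84
```

View pics/s9.png

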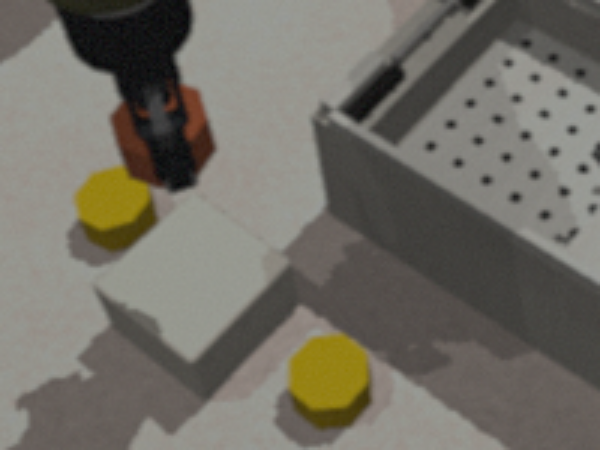

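View pics/s9b.png

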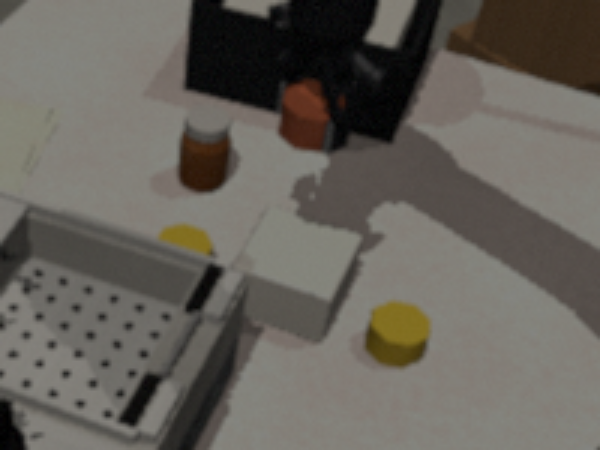

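{"op": "move_arm", "data": {"deltas": [[0.039, -0.001, 0.001, 0, 0, -4.6, -1], [0.039, 0.002, 0.001, 0, 0, -4.6, -1], [0.039, 0.005, 0.001, 0, 0, -4.6, -1], [0.038, 0.008, 0.001, 0, 0, -4.6, -1], [0.037, 0.011, 0.001, 0, 0, -4.6, -1], [0.036, 0.014, 0.001, 0, 0, -4.6, -1], [0.035, 0.017, 0.001, 0, 0, -4.6, -1], [0, 0, 0, 0, 0, 0, -1]]}}

```text
clock: 12.5
position: [0.5416, -0.0457, 0.1801]
ee_rot: [0.681, 0.733, 0.0, -0.002]
ft_force: [0.1, -0.8, -2.3]
grip_width: 0.699
```

```bash
python3 - <<'E'
from h import *
T=pose(); o=manip.get_obs(); print(T.round(4),w2c(T[:3,3]),o['grip_width'],o['ft_force'])
p,d=viewer.camera('wrist'); cv2.imwrite('pics/w10.png',p[:,:,::-1])
q,d=viewer.camera('side'); cv2.imwrite('pics/s10.png',cv2.resize(q[80:230,200:400,::-1],None,fx=3,fy=3))
E
```

```text
[[-0.0733  0.9973 -0.0023  0.5416]
 [ 0.9973  0.0733  0.0023 -0.0457]
 [ 0.0024 -0.0021 -1.      0.1801]
 [ 0.      0.      0.      1.    ]] [-0.09940444 -0.04761874  0.18013035] 0.6991118313530436 [ 0.10361281 -0.84429366 -2.2850773 ]
```

View pics/s10.png

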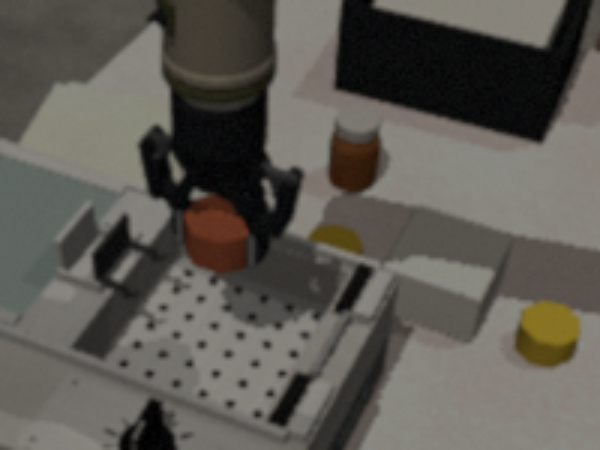

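View pics/w10.png

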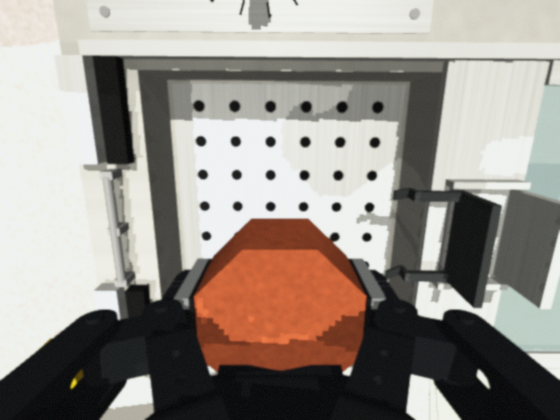

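{"op": "move_arm", "data": {"deltas": [[0, -0.002, 0.03, 0, 0, 0, -1], [0, 0, 0.035, 0, 0, 0, -1], [0, 0, 0.035, 0, 0, 0, -1], [0, 0, 0.02, 0, 0, 0, -1], [0, 0, 0.005, 0, 0, 0, -1], [0, 0, 0.003, 0, 0, 0, -1], [0, 0, 0, 0, 0, 0, -1]]}}

```text
clock: 13.48
position: [0.5402, -0.05, 0.0544]
ee_rot: [0.683, 0.73, 0.0, 0.0]
ft_force: [0.6, 0.3, -2.5]
grip_width: 0.697
```

{"op": "move_arm", "data": {"deltas": [[0, 0, 0.002, 0, 0, 0, -1], [0, 0, 0.002, 0, 0, 0, -1], [0, 0, 0.002, 0, 0, 0, -1], [0, 0, 0, 0, 0, 0, -1]]}}

```text
clock: 13.98
position: [0.5397, -0.0497, 0.0476]
ee_rot: [0.683, 0.73, -0.0, -0.0]
ft_force: [0.3, -0.1, -2.8]
grip_width: 0.701
```

{"op": "move_arm", "data": {"deltas": [[0, 0, 0.001, 0, 0, 0, -1], [0, 0, 0.001, 0, 0, 0, -1], [0, 0, 0.001, 0, 0, 0, -1], [0, 0, 0, 0, 0, 0, -1]]}}

```text
clock: 14.48
position: [0.5399, -0.0497, 0.0457]
ee_rot: [0.683, 0.73, -0.0, 0.0]
ft_force: [-5.4, 0.3, 9.5]
grip_width: 0.695
```

{"op": "move_arm", "data": {"deltas": [[0, 0, 0, 0, 0, 0, 0.5], [0, 0, 0, 0, 0, 0, 0.7], [0, 0, 0, 0, 0, 0, 0.7], [0, 0, 0, 0, 0, 0, 0.7]]}}

```text
clock: 14.98
position: [0.5398, -0.0496, 0.0447]
ee_rot: [0.683, 0.73, 0.0, -0.0]
ft_force: [0.3, 0.1, -0.2]
grip_width: 0.851
```

```bash
python3 - <<'E'
from h import *
T=pose(); o=manip.get_obs(); print(T[:3,3],o['grip_width'],o['ft_force'])
p,d=viewer.camera('wrist'); cv2.imwrite('pics/w11.png',p[:,:,::-1])
P=w2c(cloud('wrist',d,T)); hsv=cv2.cvtColor(p,cv2.COLOR_RGB2HSV); m=((hsv[...,0]<12)|(hsv[...,0]>172))&(hsv[...,1]>140)&(hsv[...,2]>60); q=P[m&(P[...,2]>.112)]; print(len(q),np.percentile(q[:,2],[5,50,95]),np.percentile(P[m][:,2],[2,98]))
A=np.c_[q[:,:2],np.ones(len(q))]; print('plane',np.linalg.lstsq(A,q[:,2],rcond=None)[0])
E
```

```text
[ 0.53981239 -0.04964811  0.04473868] 0.851200180669652 [ 0.26008813  0.10214711 -0.21487741]
18730 [0.11825901 0.12110218 0.12201025] [nan nan]
plane [-0.00089905 -0.03329817  0.11931524]
```

View pics/w11.png

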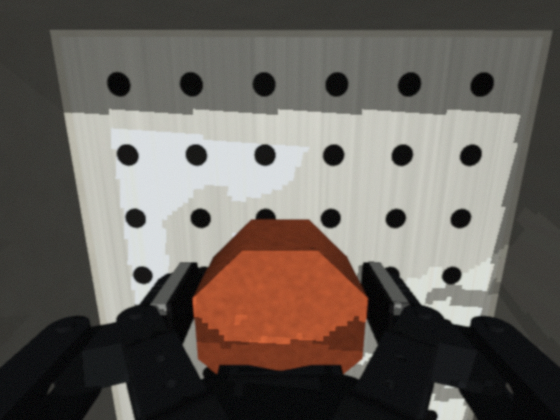

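{"op": "move_arm", "data": {"deltas": [[0, 0, -0.01, 0, 0, 0, 0.7], [0, 0, -0.03, 0, 0, 0, 0.7], [0, 0, -0.05, 0, 0, 0, 0.7], [0, 0, -0.06, 0, 0, 0, 0.7], [0.03, 0, -0.05, 0, 0, 0, 0.7], [0.05, 0, 0, 0, 0, 0, 0.7], [0.04, -0.01, 0, 0, 0, 0, 0.7], [0, 0, 0, 0, 0, 0, 0.7]]}}

```text
clock: 16.02
position: [0.5209, 0.0734, 0.246]
ee_rot: [0.681, 0.733, 0.001, 0.0]
ft_force: [0.2, -0.7, -0.1]
grip_width: 0.847
```

```bash
python3 - <<'E'
from tile import *
T=pose(); np.save('T12.npy',T); o=manip.get_obs(); print(T[:3,3],w2c(T[:3,3]),o['clock'])
p,d=viewer.camera('wrist'); cv2.imwrite('pics/w12.png',p[:,:,::-1]); np.save('w12.npy',d)
q,e=viewer.camera('scene'); cv2.imwrite('pics/s12.png',cv2.resize(q[140:290,220:420,::-1],None,fx=3,fy=3))
c,_=tile(q[:,:,::-1].copy(),None,.121,60,'scene',roi=(230,170,420,330)); print('tile in chest',w2c([c[0]/1000,c[1]/1000,.1]))
E
```

```text
[0.52086858 0.07335104 0.24601989] [-0.11232673  0.07255291  0.24601989] 16.025
px bbox (295, 229, 25, 28) area 3642.0130808866525 exp 2982.2400000000002 centroid [546.04583683 -60.97285538]
flat normal at (mod45) 3.5482003905388844 width min/max 56.75512810781713 80.53994499280807 argmin 40.0
tile in chest [-0.09598859 -0.06313007  0.1       ]
```

View pics/w12.png

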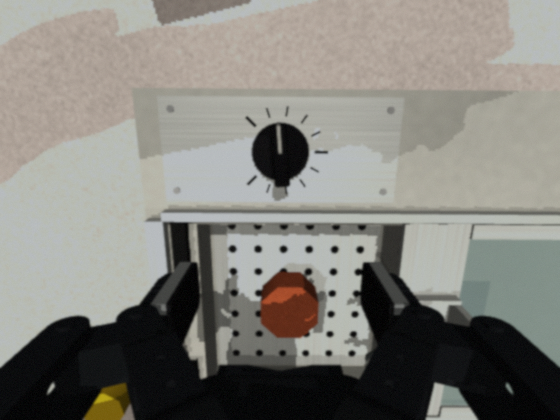

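View pics/s12.png

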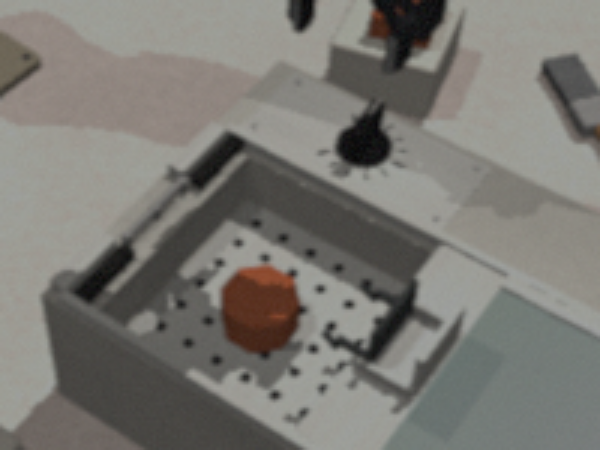

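```bash
python3 - <<'E'
from h import *
T=np.load('T12.npy'); im=cv2.imread('pics/w12.png'); d=np.load('w12.npy')
cv2.imwrite('pics/w12z.png',cv2.resize(im[90:210,220:340],None,fx=5,fy=5,interpolation=cv2.INTER_CUBIC))
P=w2c(cloud('wrist',d,T))*1000
m=(P[...,2]>172)&(P[...,2]<184)&(abs(P[...,0]+115)<50)&(abs(P[...,1]-115)<45)
q=P[m]; r=cv2.minAreaRect(q[:,:2].astype(np.float32)); print('top',len(q),np.median(q[:,2]),r)
g=cv2.cvtColor(im,cv2.COLOR_BGR2GRAY)
dark=((g<55)).astype(np.uint8); dark[:,:245]=0; dark[:,315:]=0; dark[:115]=0; dark[185:]=0
k,l,s,c=cv2.connectedComponentsWithStats(dark); i=1+s[1:,4].argmax(); print(s[i],c[i])
# skirt: dark points with z near 145
mm=(l==i)&(abs(P[...,2]-145)<4); q=P[mm]; (cx,cy),rad=cv2.minEnclosingCircle(q[:,:2].astype(np.float32)); print('skirt',cx,cy,rad)
E
```

```text
top 1007 178.59507890555344 ((-111.81436920166016, 116.95281982421875), (12.019195556640625, 45.7618293762207), 4.4970622062683105)
[ 253  124   55   61 2379] [280.13745271 153.06221101]
skirt -111.50100708007812 116.68788146972656 23.172321319580078
```

View pics/w12z.png

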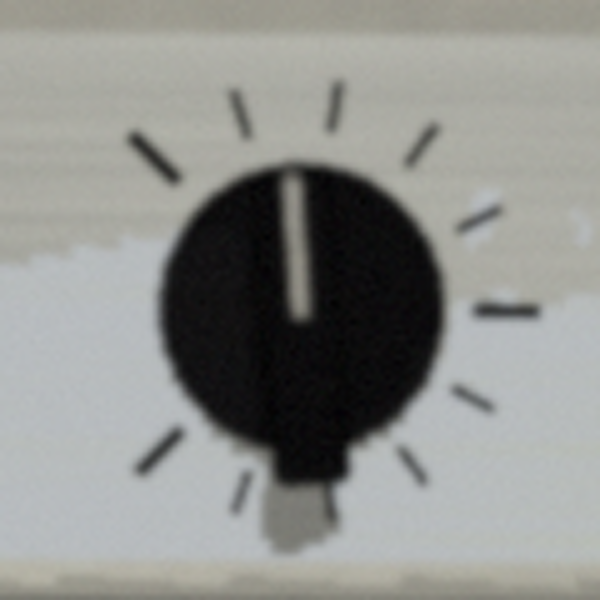

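```bash
python3 - <<'E'
from h import *
t=c2w([-.1117,.1168,.21]); print(t); C=plan(t,98.25,2,g=0)
t[2]=.112; plan(t,98.25,4,g=0,T=C)
E
```

```text
[0.51860007 0.11754439 0.21      ]
[[0.0242, 0.0, 0.0177, 0.0, 0.0, -2.2, 0],
[0.0242, 0.0009, 0.0176, 0.0, 0.0, -2.2, 0]]
end [0.5186 0.1175 0.21  ] yaw 98.27
[[0.0, -0.0, 0.0245, 0.0, 0.0, 0.0, 0],
[0.0, -0.0, 0.0245, 0.0, 0.0, 0.0, 0],
[0.0001, -0.0, 0.0245, 0.0, 0.0, 0.0, 0],
[-0.0, -0.0, 0.0245, 0.0, 0.0, 0.0, 0]]
end [0.5186 0.1176 0.112 ] yaw 98.27
```

{"op": "move_arm", "data": {"deltas": [[0.024, 0, 0.018, 0, 0, -2.2, 0], [0.024, 0.001, 0.018, 0, 0, -2.2, 0], [0, 0, 0, 0, 0, 0, 0], [0, 0, 0, 0, 0, 0, 0]]}}

```text
clock: 16.62
position: [0.5186, 0.1174, 0.2085]
ee_rot: [0.654, 0.756, -0.0, -0.0]
ft_force: [-0.1, 0.5, 0.9]
grip_width: 0.501
```

```bash
python3 - <<'E'
from h import *
T=pose(); o=manip.get_obs(); print(o['clock'],o['grip_width'])
t=c2w([-.1117,.1168,.112]);plan(t,98.25,4,g=0)
E
```

```text
16.625 0.5006544487501658
[[0.0, 0.0, 0.0241, -0.0, 0.0, 0.0, 0],
[0.0001, 0.0, 0.0241, -0.0, 0.0, 0.0, 0],
[0.0, 0.0, 0.0242, -0.0, 0.0, 0.0, 0],
[0.0001, 0.0, 0.0241, -0.0, 0.0, 0.0, 0]]
end [0.5186 0.1176 0.112 ] yaw 98.27
```

{"op": "move_arm", "data": {"deltas": [[0, 0, 0.03, 0, 0, 0, 0], [0, 0, 0.03, 0, 0, 0, 0], [0, 0, 0.025, 0, 0, 0, 0], [0, 0, 0.01, 0, 0, 0, 0], [0, 0, 0, 0, 0, 0, 0], [0, 0, 0, 0, 0, 0, -1], [0, 0, 0, 0, 0, 0, -1], [0, 0, 0, 0, 0, 0, -1], [0, 0, 0, 0, 0, 0, -1]], "force": 40}}

```text
clock: 17.75
position: [0.5181, 0.1172, 0.115]
ee_rot: [0.654, 0.756, -0.001, 0.0]
ft_force: [-9.0, -1.9, 9.8]
grip_width: 0.134
```

{"op": "move_arm", "data": {"deltas": [[0, -0.001, -0.002, 0, 0, 5, -1], [0, 0, 0, 0, 0, 8, -1], [0, 0, 0, 0, 0, 9, -1], [0, 0, 0, 0, 0, 9, -1], [0, 0, 0, 0, 0, 9, -1]]}}

```text
clock: 18.38
position: [0.5188, 0.117, 0.1152]
ee_rot: [0.875, 0.484, 0.001, 0.0]
ft_force: [10.3, 1.3, -17.3]
grip_width: 0.133
```

```bash
python3 - <<'E'
from h import *
T=pose(); o=manip.get_obs(); print(np.round(o['joint_pos'],2),o['grip_width'],o['ft_force'],o['torque'],T[:3,3],'yaw',np.rad2deg(np.arctan2(T[1,0],T[0,0])))
E
```

```text
[ 0.27  0.25 -0.65  1.79  0.17  1.16 -1.  ] 0.13331563903772842 [ 10.29027139   1.3003887  -17.34545202] [ 0.27695864 -2.38821142  0.03246012] [0.51880751 0.11703848 0.1152323 ] yaw 57.93182684760064
```

{"op": "move_arm", "data": {"deltas": [[0, 0, 0.001, 0, 0, 9, -1], [0, 0, 0, 0, 0, 9, -1], [0, 0, 0, 0, 0, 9, -1], [0, 0, 0, 0, 0, 9, -1], [0, 0, 0, 0, 0, 9, -1]]}}

```text
clock: 19.0
position: [0.5194, 0.1162, 0.1152]
ee_rot: [0.994, 0.112, 0.002, 0.0]
ft_force: [9.4, -1.7, -8.7]
grip_width: 0.13
```

```bash
python3 - <<'E'
from h import *
T=pose(); o=manip.get_obs(); print(np.round(o['joint_pos'],2),o['grip_width'],o['ft_force'],o['torque'],T[:3,3],'yaw',np.rad2deg(np.arctan2(T[1,0],T[0,0])), 'target', -27+3.75)
E
```

```text
[ 0.18  0.24 -0.55  1.79  0.14  1.15 -1.76] 0.1296853112882964 [ 9.39333295 -1.72027058 -8.71746465] [-0.53064857 -1.98717841  0.11954412] [0.5194385  0.11620805 0.11515922] yaw 12.88776289589495 target -23.25
```

{"op": "move_arm", "data": {"deltas": [[0, 0, 0, 0, 0, 9, -1], [0, 0, 0, 0, 0, 9, -1], [0, 0, 0, 0, 0, 9, -1], [0, 0, 0, 0, 0, 9, -1], [0, 0, 0, 0, 0, 0, -1], [0, 0, 0, 0, 0, 0, -1]]}}

```text
clock: 19.75
position: [0.5194, 0.1154, 0.1152]
ee_rot: [0.98, -0.198, 0.002, 0.0]
ft_force: [8.2, -4.8, -7.1]
grip_width: 0.131
```

```bash
python3 - <<'E'
from h import *
T=pose(); o=manip.get_obs(); print(np.round(o['joint_pos'],2),o['grip_width'],o['ft_force'],o['torque'],T[:3,3],'yaw',np.rad2deg(np.arctan2(T[1,0],T[0,0])), 'target', -27+3.75)
E
```

```text
[ 0.12  0.23 -0.48  1.79  0.12  1.15 -2.37] 0.13107337495432214 [ 8.17024995 -4.84610668 -7.09702727] [-0.96601494 -1.64162905 -0.06676065] [0.51935715 0.11543081 0.11516929] yaw -22.86847108185569 target -23.25
```

{"op": "move_arm", "data": {"deltas": [[0, 0, 0, 0, 0, 0, -0.4], [0, 0, 0, 0, 0, 0, 0], [0, 0, 0, 0, 0, 0, 0], [0, 0, -0.03, 0, 0, 0, 0], [0, 0, -0.06, 0, 0, 0, 0], [-0.03, 0, -0.05, 0, 0, 0, 0], [-0.03, 0, 0, 0, 0, 0, -1], [0, 0, 0, 0, 0, 0, -1]]}}

```text
clock: 20.75
position: [0.4613, 0.1417, 0.2558]
ee_rot: [0.981, -0.196, 0.001, -0.0]
ft_force: [0.4, -0.6, 0.2]
grip_width: 0.083
```

```bash
python3 - <<'E'
from h import *
T=pose(); np.save('T13.npy',T); o=manip.get_obs(); print(T[:3,3],w2c(T[:3,3]),o['clock'],np.round(o['joint_pos'],2))
p,d=viewer.camera('wrist'); im=p[:,:,::-1].copy(); cv2.imwrite('pics/w13.png',im); np.save('w13.npy',d)
P=w2c(cloud('wrist',d,T))*1000
m=(P[...,2]>172)&(P[...,2]<184)&(abs(P[...,0]+112)<30)&(abs(P[...,1]-117)<30)
q=P[m]; r=cv2.minAreaRect(q[:,:2].astype(np.float32)); print('top',len(q),np.median(q[:,2]),r)
E
```

```text
[0.46132254 0.14169691 0.25584367] [-0.16727525  0.14464694  0.25584367] 20.75 [ 0.12  0.02 -0.52  1.71  0.01  1.42 -2.36]
top 987 178.60543581911088 ((-111.54183959960938, 116.55258178710938), (11.427034378051758, 46.066280364990234), 63.447845458984375)
```

View pics/w13.png

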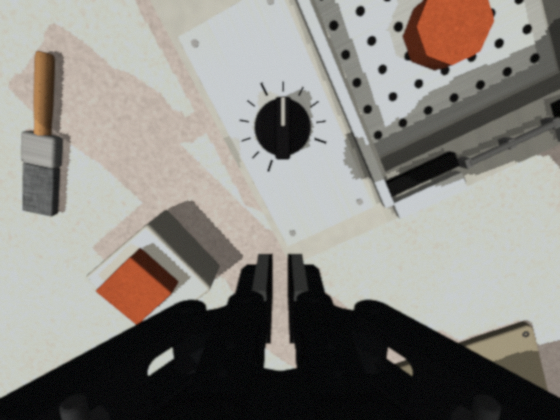

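```bash
python3 - <<'E'
from h import *
t=c2w([.09,-.05,.25]); print(t); C=plan(t,3.75,8,g=-1)
E
```

```text
[ 0.73077746 -0.03570666  0.25      ]
[[0.0395, 0.0074, 0.0007, 0.0, -0.0, -3.3, -1],
[0.039, 0.0096, 0.0007, 0.0, -0.0, -3.3, -1],
[0.0384, 0.0119, 0.0007, 0.0, -0.0, -3.3, -1],
[0.0376, 0.014, 0.0007, 0.0, -0.0, -3.3, -1],
[0.0368, 0.0163, 0.0007, 0.0, -0.0, -3.3, -1],
[0.0357, 0.0182, 0.0007, 0.0, -0.0, -3.3, -1],
[0.0347, 0.0204, 0.0007, 0.0, -0.0, -3.3, -1],
[0.0334, 0.0223, 0.0007, 0.0, -0.0, -3.3, -1]]
end [ 0.7307 -0.0358  0.25  ] yaw 3.71
```

{"op": "move_arm", "data": {"deltas": [[0.04, 0.007, 0, 0, 0, -3.3, -1], [0.039, 0.01, 0.001, 0, 0, -3.3, -1], [0.038, 0.012, 0.001, 0, 0, -3.3, -1], [0.038, 0.014, 0.001, 0, 0, -3.3, -1], [0.037, 0.016, 0.001, 0, 0, -3.3, -1], [0.036, 0.018, 0.001, 0, 0, -3.3, -1], [0.035, 0.02, 0.001, 0, 0, -3.3, -1], [0.033, 0.022, 0, 0, 0, -3.3, -1], [0, 0, 0, 0, 0, 0, -1], [0, 0, 0, 0, 0, 0, -1]]}}

```text
clock: 22.05
position: [0.7317, -0.0356, 0.2475]
ee_rot: [1.0, 0.031, -0.001, -0.0]
ft_force: [0.3, 0.2, 0.5]
grip_width: 0.002
```

```bash
python3 - <<'E'
from h import *
T=pose(); np.save('T14.npy',T); o=manip.get_obs(); print(T[:3,3],w2c(T[:3,3]),o['clock'],np.round(o['joint_pos'],2),'yaw',np.rad2deg(np.arctan2(T[1,0],T[0,0])))
p,d=viewer.camera('wrist'); im=p[:,:,::-1].copy(); cv2.imwrite('pics/w14.png',im)
P=w2c(cloud('wrist',d,T))
m=(P[...,2]>.188)&(P[...,2]<.198)&(abs(P[...,1]+.05)<.05)&(abs(P[...,0]-.03)<.05); q=P[m]*1000; h,e=np.histogram(q[:,0],bins=np.arange(-30,100,3)); print([(int(a),int(b)) for a,b in zip(e,h) if b>5],np.percentile(q[:,1],[2,98]) if len(q) else '')
p,d=viewer.camera('scene'); cv2.imwrite('pics/s14.png',cv2.resize(p[100:300,220:480,::-1],None,fx=2.5,fy=2.5))
E
```

```text
[ 0.73165698 -0.03555124  0.24753593] [ 0.09088781 -0.04990243  0.24753593] 22.05 [ 0.21  0.6  -0.4   1.    0.22  1.58 -1.63] yaw 3.6051494250480003
[(48, 54), (51, 173), (54, 40)] [-77.59762791 -18.57463524]
```

View pics/w14.png

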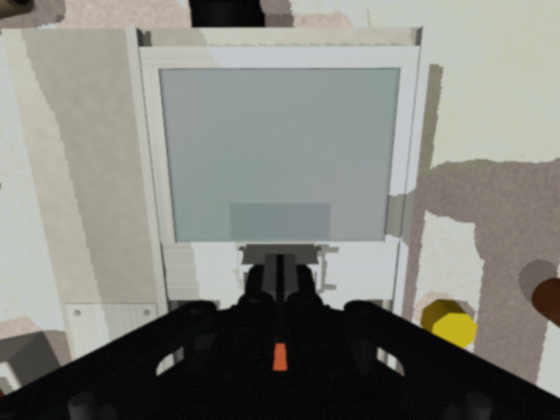

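View pics/s14.png

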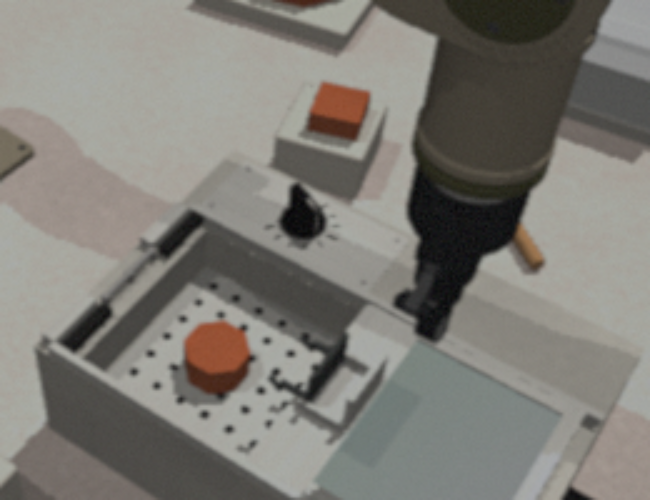

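{"op": "move_arm", "data": {"deltas": [[0, 0, 0.03, 0, 0, 0, -1], [0, 0, 0.04, 0, 0, 0, -1], [0, 0, 0.03, 0, 0, 0, -1], [0, 0, 0.015, 0, 0, 0, -1], [0, 0, 0, 0, 0, 0, -1]]}}

```text
clock: 22.78
position: [0.7313, -0.0353, 0.1337]
ee_rot: [0.999, 0.032, -0.0, 0.0]
ft_force: [0.3, -0.9, 0.9]
grip_width: -0.001
```

{"op": "move_arm", "data": {"deltas": [[-0.01, 0, 0, 0, 0, 0, -1], [-0.015, 0, 0, 0, 0, 0, -1], [-0.02, 0, 0, 0, 0, 0, -1], [-0.02, 0, 0, 0, 0, 0, -1]]}}

```text
clock: 23.28
position: [0.6671, -0.0395, 0.1357]
ee_rot: [0.999, 0.032, 0.002, 0.0]
ft_force: [2.6, 0.1, -0.3]
grip_width: -0.002
```

```bash
python3 - <<'E'
from h import *
T=pose(); o=manip.get_obs(); print(T[:3,3],w2c(T[:3,3]),o['clock'],o['ft_force'])
p,d=viewer.camera('wrist'); im=p[:,:,::-1].copy(); cv2.imwrite('pics/w15.png',im)
p,d=viewer.camera('scene'); cv2.imwrite('pics/s15.png',cv2.resize(p[100:300,220:480,::-1],None,fx=2.5,fy=2.5))
E
```

```text
[ 0.66706824 -0.03952126  0.13565525] [ 0.0261777  -0.04963965  0.13565525] 23.275 [ 2.64380281  0.11206768 -0.2575061 ]
```

View pics/s15.png

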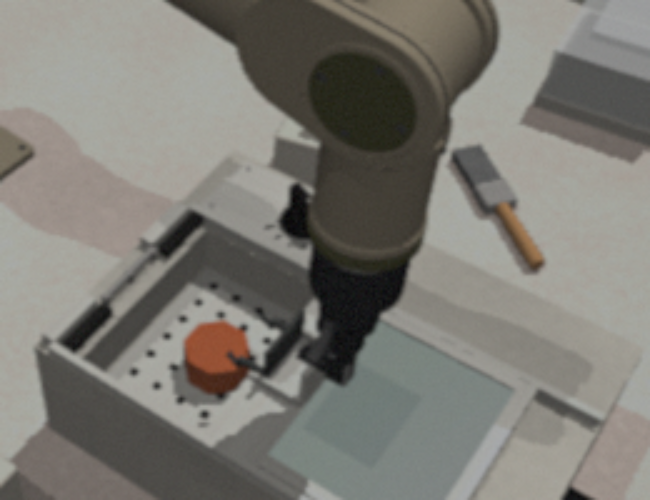

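{"op": "move_arm", "data": {"deltas": [[-0.025, 0, 0, 0, 0, 0, -1], [-0.03, 0, 0.001, 0, 0, 0, -1], [-0.03, 0, 0.001, 0, 0, 0, -1], [-0.025, 0, 0, 0, 0, 0, -1], [-0.015, 0, 0, 0, 0, 0, -1], [0, 0, 0, 0, 0, 0, -1]]}}

```text
clock: 24.12
position: [0.5425, -0.0478, 0.133]
ee_rot: [0.999, 0.032, 0.001, 0.0]
ft_force: [0.7, -0.3, -0.6]
grip_width: 0.001
```

```bash
python3 - <<'E'
from h import *
T=pose(); o=manip.get_obs(); print(T[:3,3],w2c(T[:3,3]),o['clock'],o['ft_force'],'yaw',np.rad2deg(np.arctan2(T[1,0],T[0,0])))
E
```

```text
[ 0.54247338 -0.04778834  0.13300573] [-0.09869109 -0.04974013  0.13300573] 24.125 [ 0.68602641 -0.32199893 -0.56643967] yaw 3.6274194770913466
```

{"op": "move_arm", "data": {"deltas": [[-0.008, 0, 0, 0, 0, 0, -1], [-0.006, 0, 0, 0, 0, 0, -1], [-0.005, 0, 0, 0, 0, 0, -1], [-0.005, 0, 0, 0, 0, 0, -1]]}}

```text
clock: 24.62
position: [0.5195, -0.0489, 0.1322]
ee_rot: [0.999, 0.032, 0.002, -0.0]
ft_force: [12.9, 0.4, -5.1]
grip_width: -0.001
```

{"op": "move_arm", "data": {"deltas": [[-0.003, 0, 0, 0, 0, 0, -1], [-0.003, 0, 0, 0, 0, 0, -1]]}}

```text
clock: 24.88
position: [0.5131, -0.0493, 0.1321]
ee_rot: [0.999, 0.032, 0.001, -0.0]
ft_force: [3.0, -0.3, 1.3]
grip_width: -0.003
```

{"op": "move_arm", "data": {"deltas": [[-0.002, 0, 0, 0, 0, 0, -1], [0, 0, 0, 0, 0, 0, -1]]}}

```text
clock: 25.12
position: [0.5106, -0.0495, 0.132]
ee_rot: [0.999, 0.032, 0.001, 0.0]
ft_force: [5.1, 0.1, 0.2]
grip_width: -0.001
```

{"op": "move_arm", "data": {"deltas": [[-0.002, 0, 0, 0, 0, 0, -1], [0, 0, 0, 0, 0, 0, -1]]}}

```text
clock: 25.38
position: [0.5089, -0.0496, 0.1321]
ee_rot: [0.999, 0.032, 0.001, 0.0]
ft_force: [7.3, 0.2, 0.5]
grip_width: 0.002
```

{"op": "move_arm", "data": {"deltas": [[-0.002, 0, 0, 0, 0, 0, -1], [0, 0, 0, 0, 0, 0, -1]]}}

```text
clock: 25.62
position: [0.5075, -0.0497, 0.1321]
ee_rot: [0.999, 0.032, 0.001, -0.0]
ft_force: [10.2, -0.1, -2.0]
grip_width: -0.002
```

{"op": "move_arm", "data": {"deltas": [[-0.002, 0, 0, 0, 0, 0, -1], [-0.001, 0, 0, 0, 0, 0, -1], [0, 0, 0, 0, 0, 0, -1]]}}

```text
clock: 26.0
position: [0.5063, -0.0498, 0.1322]
ee_rot: [0.999, 0.032, 0.003, -0.0]
ft_force: [20.1, -0.4, -10.6]
grip_width: 0.003
```

{"op": "move_arm", "data": {"deltas": [[0.005, 0, 0, 0, 0, 0, -1], [0.02, 0, 0, 0, 0, 0, -1], [0.02, 0, -0.02, 0, 0, 0, -1], [0, 0, -0.05, 0, 0, 0, -1], [0, 0, -0.05, 0, 0, 0, -1], [0, 0, 0, 0, 0, 0, -1]]}}

```text
clock: 26.75
position: [0.5492, -0.047, 0.2553]
ee_rot: [0.999, 0.032, 0.002, 0.0]
ft_force: [0.2, -0.2, -0.9]
grip_width: -0.0
```

```bash
python3 - <<'E'
from h import *
T=pose(); o=manip.get_obs(); print(T[:3,3],w2c(T[:3,3]),o['clock'],o['ft_force'])
plan(c2w([-.1,-.09,.27]),93.75,9,g=-1)
a=[]
for n,b in (("scene",(220,150,380,270)),("side",(220,130,380,250))):
    p,d=viewer.camera(n); np.save(n+'16.npy',d); a.append(cv2.resize(p[b[1]:b[3],b[0]:b[2],::-1],(400,300),interpolation=cv2.INTER_CUBIC))
    P=w2c(cloud(n,d)); m=(P[...,2]>.17)&(P[...,2]<.198)&(abs(P[...,1]+.05)<.035)&(P[...,0]<-.12)&(P[...,0]>-.22); q=P[m]*1000; h,e=np.histogram(q[:,0],bins=np.arange(-220,-120,4)); print(n,[(int(x),int(y)) for x,y in zip(e,h) if y>3])
cv2.imwrite('pics/s16.png',np.clip(np.hstack(a)*1.4,0,255).astype(np.uint8))
E
```

```text
[ 0.54923329 -0.04702389  0.25531369] [-0.09189565 -0.04941944  0.25531369] 26.75 [ 0.22744723 -0.20381121 -0.89897522]
[[-0.0009, 0.0045, -0.0016, 0.0, -0.0, -10.0, -1],
[-0.0016, 0.0043, -0.0017, 0.0, -0.0, -10.0, -1],
[-0.0024, 0.0039, -0.0016, 0.0, -0.0, -10.0, -1],
[-0.003, 0.0035, -0.0016, 0.0, -0.0, -10.0, -1],
[-0.0036, 0.0029, -0.0017, 0.0, -0.0, -10.0, -1],
[-0.004, 0.0022, -0.0016, 0.0, -0.0, -10.0, -1],
[-0.0044, 0.0015, -0.0016, 0.0, -0.0, -10.0, -1],
[-0.0045, 0.0007, -0.0017, 0.0, -0.0, -10.0, -1],
[-0.0046, -0.0001, -0.0016, 0.0, -0.0, -10.0, -1]]
end [ 0.5438 -0.088   0.27  ] yaw 93.65
scene [(-188, 53), (-184, 95), (-152, 27), (-148, 131), (-144, 11)]
side [(-192, 60), (-188, 29), (-156, 33), (-152, 51), (-148, 15)]
```

View pics/s16.png

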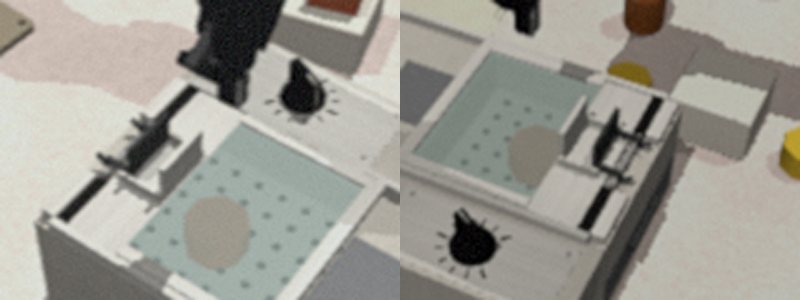

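```bash
python3 - <<'E'
from h import *
plan([.4767,-.0508,.2664],94,9,g=-1)
E
```

```text
[[-0.0079, -0.0001, -0.0017, -0.0, 0.0, -10.0, -1],
[-0.0077, -0.0015, -0.0016, -0.0, 0.0, -10.0, -1],
[-0.0074, -0.0028, -0.0017, -0.0, 0.0, -10.0, -1],
[-0.0068, -0.004, -0.0017, -0.0, 0.0, -10.0, -1],
[-0.0059, -0.0051, -0.0016, -0.0, 0.0, -10.0, -1],
[-0.005, -0.0062, -0.0017, -0.0, 0.0, -10.0, -1],
[-0.0039, -0.0068, -0.0017, -0.0, 0.0, -10.0, -1],
[-0.0026, -0.0075, -0.0016, -0.0, 0.0, -10.0, -1],
[-0.0012, -0.0077, -0.0017, -0.0, 0.0, -10.0, -1]]
end [ 0.4768 -0.0508  0.2664] yaw 93.64
```

{"op": "move_arm", "data": {"deltas": [[-0.008, 0, -0.002, 0, 0, -10, -1], [-0.008, -0.001, -0.002, 0, 0, -10, -1], [-0.007, -0.003, -0.001, 0, 0, -10, -1], [-0.007, -0.004, -0.002, 0, 0, -10, -1], [-0.006, -0.005, -0.001, 0, 0, -10, -1], [-0.005, -0.006, -0.001, 0, 0, -10, -1], [-0.004, -0.007, -0.001, 0, 0, -10, -1], [-0.003, -0.008, 0, 0, 0, -10, -1], [-0.001, -0.008, 0, 0, 0, -10, -1], [0, 0, 0, 0, 0, 0, -1]]}}

```text
clock: 28.1
position: [0.4751, -0.0515, 0.2605]
ee_rot: [0.685, 0.729, -0.001, -0.001]
ft_force: [0.4, 0.0, 0.3]
grip_width: -0.002
```

```bash
python3 - <<'E'
from h import *
T=pose(); p,d=viewer.camera('wrist'); cv2.imwrite('pics/w17.png',p[:,:,::-1]); print(T.round(4))
def st(P):
    m=(P[...,2]>.162)&(P[...,2]<.2)&(abs(P[...,0]+.17)<.06)&(abs(P[...,1]+.048)<.04)
    k,l,s,ce=cv2.connectedComponentsWithStats(m.astype(np.uint8))
    for i in range(1,k):
        if s[i,4]>30:
            Q=P[l==i]*1000; q=Q[Q[:,2]>188]
            if len(q): print(s[i],'top',np.percentile(q,[2,50,98],axis=0).round(1).tolist())
    # hook heights
    for y0 in (-.021,-.075):
        m=(P[...,0]>-.222)&(P[...,0]<-.188)&(abs(P[...,1]-y0)<.006)&(P[...,2]>.145); q=P[m]*1000
        if len(q): print('hook',y0,len(q),np.percentile(q[:,2],[10,50,90]).round(1),q[:,0].min().round(1))
st(w2c(cloud('wrist',d,T))); print('initial'); st(w2c(cloud('wrist',np.load('w2.npy'),np.load('T2.npy'))))
E
```

```text
[[-6.200e-02  9.981e-01 -2.600e-03  4.751e-01]
 [ 9.981e-01  6.200e-02  0.000e+00 -5.150e-02]
 [ 2.000e-04 -2.600e-03 -1.000e+00  2.605e-01]
 [ 0.000e+00  0.000e+00  0.000e+00  1.000e+00]]
[223 169  40  81 849] top [[-185.9, -76.8, 189.9], [-183.4, -46.4, 193.2], [-181.0, -18.7, 194.5]]
[300 169  11  81 805] top [[-148.5, -77.1, 190.5], [-145.6, -46.0, 193.1], [-142.5, -18.8, 194.5]]
hook -0.021 413 [150.6 160.8 162.8] -221.9
hook -0.075 401 [150.5 160.9 162.6] -222.0
initial
[225 168  36  80 848] top [[-185.8, -77.0, 189.8], [-183.3, -46.3, 193.1], [-180.9, -19.0, 194.5]]
[297 169  11  79 756] top [[-148.4, -76.9, 191.2], [-145.6, -47.2, 193.1], [-142.5, -18.9, 194.5]]
hook -0.021 395 [150.9 161.2 162.7] -222.0
hook -0.075 381 [150.4 160.8 162.8] -221.9
```

View pics/w17.png

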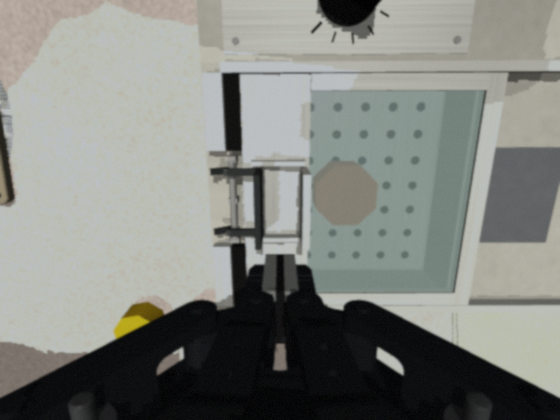

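```bash
python3 - <<'E'
from workcell import manip
print(manip.hand_in()); o=manip.get_obs(); print(o['clock'],o['ft_force'])
E
```

```text
the job is handed in; nothing more can be done
None
the job is handed in; nothing more can be done
```

I slid the window open about 195 mm by its squeeze handle and laid the octagonal tile on the tray. I then turned the fan dial from about mark 1.5 to 6, pushed the window shut from behind its grip plate, and handed the job in at about 28 s.

**Last checks:**
- **Tile:** its top measured 121 mm, which is tray height plus tile thickness, and it looked flat. It was still visible through the glass after closing.
- **Dial:** the bar reads -26.6° from the chest's x, against the -27° target.
- **Window and latch:** paddle, grip plate and hooks are within about 0.1–0.4 mm of their first latched positions in the wrist view.
- **Robot:** clear of everything, with no contact force.

**What failed or disagreed:**
- **Fingertips:** all three cameras put the closed fingertips about 40 mm above the reported TCP. Because of this my first squeeze closed on air above the handle, touching nothing. I allowed for the offset in every later move. When I gripped the handle, tile and knob, the wrist showed upward forces of up to about 14 N, so the tips may have brushed a surface there. While turning the dial, the knob also pulled back on the gripper with up to 17 N.
- **Scene and side cameras:** they put the handle 1–7 mm nearer the robot than the wrist camera did. I used the wrist values.
- **Scene-camera tile outline:** one reading of the placed tile was unusable because it included the tile's side. I relied on the wrist depth instead.
- **Bystanders:** I did not re-measure the square tile, jar or brush at the end, but no move went near them.

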